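# Pry a stuck solder bar out of its ingot mould

### The job

A freshly cast solder bar has set tight in one cavity of the iron ingot mould. Lever its end up with the flat pry bar: put the tip in the pocket at the end of that cavity, under the bar, and bear down over the notched end wall until the bar breaks loose and its end stands well proud of the mould. Then put the pry bar down on the bench and lay the solder bar flat in the shallow metal tray with the other two bars, without dropping it or disturbing anything else.

Things in the scene. Friction and masses are not known exactly. Their poses are not given: they have to be found in the camera images.
- mould: dark iron ingot mould, bolted down, 92 wide (x), 40 mm high, lying along its y from -107 to +148 mm; origin on the bench, z up. Two cavities along y at x = +22 (holds the stuck bar, flush with the mould's top) and x = -22 (empty): 18 wide, floor at z = 28, from y = -95 to +75. Beyond each is a pry pocket. Four bolted ears, to x = +-64, 16 mm high, at y = +-60
- pocket (a point): middle of the floor of the full cavity's pry pocket (mould x = +22, y = +105, z = +12 mm); mould's axes. The pocket is 26 wide (x), from y = +75 to +135, open above but for the solder bar's end, which overhangs it by 18 mm (to y = +93) with its underside 16 mm above the pocket's floor
- fulcrum (a point): inner edge of the notch in the mould's end wall, middle of its width (mould x = +22, y = +135, z = +32 mm). The wall is 13 mm thick (y = +135 to +148) and is cut down here to 32 mm above the bench over the pocket's 26 mm; the mould beside the notch is 40 high. The pry bar lies in this notch and bears on it
- bar_mid (a point): centre of the stuck solder bar: bright cast metal, 16 x 186 x 12 mm (x, y, z), about 0.22 kg, parallel to the mould's y. It sticks by its sides: its +y end takes about 25 to 40 N upward (some 8 to 14 N down at the handle) over its first 8 mm of rise, then only a few newtons of drag, which also hold it cocked when the pry bar is taken away. Seated, it offers nothing to grip
- bar_end (a point): centre of the stuck bar's +y end face (the end over the pry pocket), 6 mm above its underside, 93 mm from bar_mid; it rises as the bar is levered up
- lever_grip (a point): centre of the black handle of the flat pry bar: 210 mm long, 0.16 kg, straight, flat underside. Its y runs from tip to handle, z up as it lies; the tip is 170 mm from this point along -y. Handle 20 wide, 81 long, 15 thick, this point 7.5 mm above the underside; steel blade 16 wide, 5 thick, 3.5 over the last 15 mm, its underside in line with the handle's
- bar_tray: shallow aluminium tray, fixed, 124 wide (x) x 218 long (y) with walls 2 mm thick and 14 mm high; origin under its centre, floor 2 mm thick. Two solder bars lie in it side by side along y, at x = +22 and +46 mm; the side at -x is free
- tray_space (a point): middle of the free part of the tray's floor (x = -24 mm from the tray's middle line), on the floor
- bar_b_mid (a point): centre of a solder bar in the tray (16 x 186 x 12 mm), the one next to the free space
- bar_c_mid (a point): centre of the other solder bar in the tray, along its far wall
- pliers: red-handled long-nose pliers, bystander, 52 x 161 x 11 mm, flat on the bench; origin under its centre
- tweezers: steel tweezers, bystander, 149 x 20 x 9 mm, flat on the bench; origin under its centre
- cot_jar: jar with an orange screw lid, beside the wooden box, bystander, 62 mm across, 66 mm high; origin under its centre

How it is judged:
By the outcome, as a careful person would: the job done as asked, in the order asked, and still so for the second after the job is handed in, with the robot touching nothing.
It also fails if it takes over 72 s, if anything falls off the work surface, if the arm or the gripper's body presses on something with over 40 N, if the wrist force passes 120 N, or if a joint passes its speed limit or range.

### The arm

A 7-joint arm with a two-finger parallel gripper is mounted at the origin on a cart in front of the work surface, level with it; the furniture and walls round the work are solid. World frame = base frame: x ahead of the robot, y to its left, z up, the work surface at z = 0. Lengths are in m, angles in rad, forces in N, time in s.
With the tool pointing down it reaches from about 0.4 to 0.85 m from the base axis. Payload 10.4 kg.
Tool frame: the origin (TCP) lies between the finger pads; the fingertips stand 19 mm ahead of it and the grasp point (between the pads) is the TCP; z points along the fingers, y is the line along which they close (so a half turn about z gives the same grasp; the last joint's range is limited). The gripper opens to 85 mm and grips with 20 to 120 N. Pads are 22 mm wide; open, the fingers measure 114 mm over their backs; the gripper's body (76 mm by 85 mm) begins 54 mm behind the grasp point. The pads swing forward as they close: fully open they stand 13 mm farther back than shut.
Start: joints at [1.148, 0.332, -0.065, 1.46, 0.022, 1.35, -0.088], TCP at [0.243, -0.576, 0.25] pointing down, gripper open.
Joint ranges: [-2.6, 2.6], [-0.5, 2.12], [-1.47, 1.34], [0.16, 2.42], [-1.27, 4.41], [0.06, 2.06], [-2.6, 2.6]. Speed limits (rad/s): [2.22, 2.22, 2.79, 2.79, 3.14, 3.14, 3.14].

### API

Orientations are given as a unit quaternion [w, x, y, z].
In Python, from rig import bot gives the robot as it stands.
- The arm moves only by the shell command python3 -m inch 'ROWS' [OPENING] [FORCE]. ROWS is JSON, a list of rows, each an object of numbers: "tx", "ty", "tz": the shift along the world's x, y, z in m; "ax", "ay", "az": the turn, a rotation vector about the world's x, y, z in degrees. In form: [{"tx": .., "ty": .., "tz": .., "ax": .., "ay": .., "az": ..}, ...]. A call has 1 to 5 rows; each row is the pose to reach, as a shift and turn from the pose commanded when the call began; what a row does not reach only later rows make up. A row lasts 1/10 s, in which the tool goes at most 50 mm and 8.59 degrees, less where a joint would pass 70% of its speed; a pose out of reach is approached as far as the arm can. A call with a gripper value outside its range is refused whole. OPENING is the opening, from 0 (shut) to 1 (fully open), set as the call begins (- or left out, the last holds). The fingers move at their own pace and stop on an object; FORCE is the grip in N (left out, the last holds). Time passes only in rows, so rows that repeat a pose let the fingers close. It gives the time, the measured TCP pose, the force, the opening and the grip force at its end, in the units of the state.
- bot.get_obs(): the state, without advancing time (a new reading comes with each control period).
- bot.snapshot(name): name is "side" or "top" or "wrist"; returns a dict with "frame" (420x560x3 uint8, blue, green, red), "fx", "fy", "cx", "cy" (pixels), "rvec" (rotation vector, rad) and "tvec" (3), from world to camera coordinates, as OpenCV has them. Camera axes: x right, y down, z forward; pixel columns grow to the right and rows downward; lengths in m; the calibration is good to about 2 mm. A picture is of the moment at which its call begins. There is no depth.
- bot.sign_off(): hands the job in; it is judged then, once.
Trained networks look in the newest picture that a camera, given by its name, has taken for a name from the list of things; names that differ only in an ending like _2 or _b are one class to them, and where a whole thing is asked for, a point or a joint stands for the part that bears it (a point fixed in the world has none). Each returns a list of dicts, best first, with "confidence" (0 to 1); they miss things now and then, are a little off and sometimes report something else, mostly with a low value. They report only what shows in the picture. A call takes as long as a camera call.
- bot.boxes_of(name, camera): "rect" ([left, top, right, bottom] in pixels, round what is visible of it).
The state is a dict: "clock": time; "joint_pos": joint angles; "joint_vel": joint speeds; "joint_torque": joint torques, N m; "tcp_pos": TCP position; "eef_rot": TCP orientation; "wrist_force": force on the tool from outside, world axes, zero at the start; "ft_torque": the same for the moment, N m; "width": opening from 0.0 (shut) to 1.0 (fully open); "finger_force": force on a finger pad.
Only numpy, scipy, OpenCV 4.12 (cv2) and the standard library are available. Lean on these libraries where they do the work, as an engineer would, in place of code of your own. Each camera call takes 0.05 s, during which the arm holds its last target. There are 200 camera calls.

## Working session

There is one attempt and no reset: what is moved stays moved. The work goes in short steps, Python scripts to look and compute and a shell command to move; the robot and the scene stay as the last step left them, time stands still between calls to the robot, and variables do not carry over. Pictures are saved under pics/ and viewed, at most 10 in all, crops included, and the job is handed in when it is done.

```bash
ls; mkdir -p pics
python3 - <<'E'
from rig import bot
import cv2,json,numpy as np
o=bot.get_obs();print({k:np.round(v,3).tolist() for k,v in o.items()})
for c in ["top","side"]:
    s=bot.snapshot(c);cv2.imwrite(f"pics/{c}0.png",s["frame"]);print(c,[s[k] for k in("fx","fy","cx","cy")],np.array(s["rvec"]).tolist(),np.array(s["tvec"]).tolist())
    for n in["mould","pocket","bar_mid","lever_grip","bar_tray","bar_b_mid","pliers","tweezers","cot_jar"]:
        print(n,[(np.round(b["rect"]).tolist(),round(b["confidence"],2)) for b in bot.boxes_of(n,c)[:3]])
E
```

```text
pics
{'clock': 0.0, 'joint_pos': [1.148, 0.333, -0.065, 1.461, 0.022, 1.35, -0.088], 'joint_vel': [0.002, 0.002, -0.002, -0.0, -0.002, 0.0, 0.001], 'joint_torque': [-0.001, -62.545, 0.049, -39.159, 0.016, 0.01, -0.0], 'tcp_pos': [0.243, -0.575, 0.25], 'eef_rot': [-0.001, 0.98, 0.199, -0.0], 'wrist_force': [-0.704, 0.358, 0.302], 'ft_torque': [0.033, -0.031, -0.002], 'finger_force': 0.0, 'width': 0.997}
top [437.39407742223915, 437.39407742223915, 279.7109721037074, 204.90435571873087] [2.1510377229559072, -2.1512778939985373, 0.1404502088045519] [0.057080510278607804, 0.5115133872877349, 1.3503237245605726]
mould [([356.0, 201.0, 442.0, 239.0], 0.89), ([375.0, 210.0, 435.0, 218.0], 0.69)]
pocket [([360.0, 200.0, 443.0, 243.0], 0.61)]
bar_mid [([376.0, 211.0, 433.0, 220.0], 0.75), ([180.0, 198.0, 254.0, 246.0], 0.56)]
lever_grip [([357.0, 200.0, 442.0, 244.0], 0.63), ([321.0, 199.0, 328.0, 263.0], 0.54)]
bar_tray [([179.0, 198.0, 257.0, 250.0], 0.68), ([346.0, 168.0, 365.0, 188.0], 0.19)]
bar_b_mid [([198.0, 211.0, 249.0, 221.0], 0.65)]
pliers [([367.0, 174.0, 418.0, 191.0], 0.55)]
tweezers []
cot_jar [([345.0, 168.0, 365.0, 188.0], 0.72), ([356.0, 201.0, 444.0, 239.0], 0.7), ([198.0, 213.0, 250.0, 220.0], 0.36)]
side [504.4062683119384, 504.4062683119384, 271.8930327708499, 200.18071197314552] [0.6606551822946806, -2.611473694475909, 1.1620537171228327] [0.4689591573887481, 0.20562129575754387, 1.246409192847197]
mould [([304.0, 129.0, 370.0, 190.0], 0.65)]
pocket [([309.0, 127.0, 370.0, 188.0], 0.59), ([322.0, 132.0, 352.0, 166.0], 0.32)]
bar_mid [([322.0, 132.0, 352.0, 164.0], 0.44)]
lever_grip [([285.0, 189.0, 347.0, 220.0], 0.56)]
bar_tray [([203.0, 247.0, 297.0, 325.0], 0.66)]
bar_b_mid [([220.0, 255.0, 269.0, 305.0], 0.65)]
pliers [([290.0, 136.0, 308.0, 164.0], 0.54)]
tweezers [([197.0, 344.0, 244.0, 366.0], 0.73)]
cot_jar [([272.0, 148.0, 292.0, 174.0], 0.95)]
```

Run:
```python
import cv2
a=cv2.imread("pics/top0.png")[130:290,150:470]; cv2.imwrite("pics/top0c.png",cv2.resize(a,(800,400),interpolation=cv2.INTER_CUBIC))
a=cv2.imread("pics/side0.png")[100:380,170:410]; cv2.imwrite("pics/side0c.png",cv2.resize(a,(514,600),interpolation=cv2.INTER_CUBIC))
```

```text
(no output)
```

View pics/top0c.png

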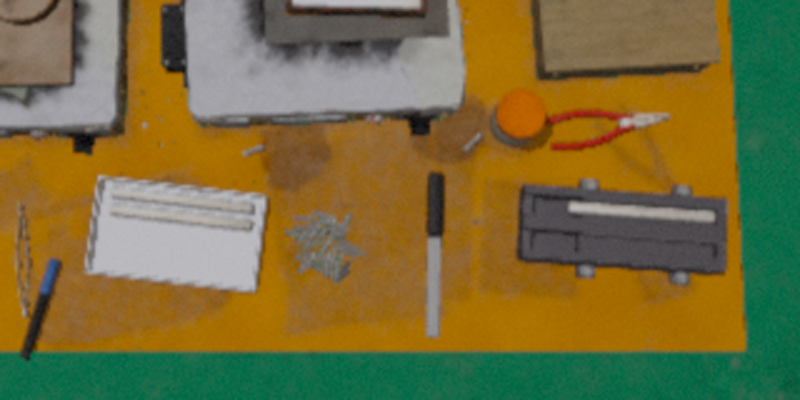

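View pics/side0c.png

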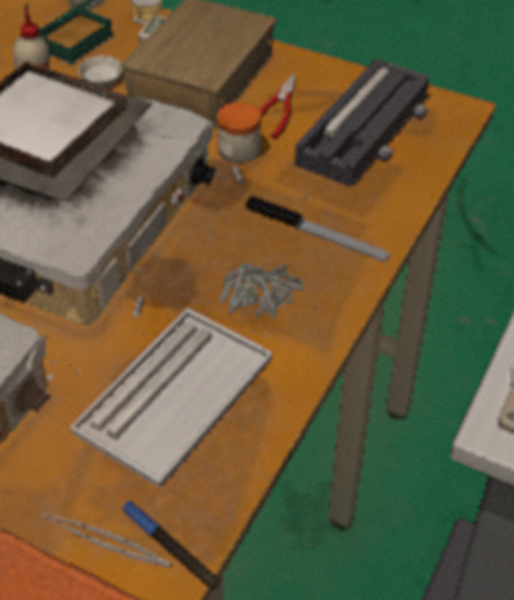

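Top crop (2.5×, offset 150,130) shows:
- The mould is at right, with corners (523,185), (727,199), (725,272) and (519,260). Its pocket end points to image left and the full cavity is the upper one.
- The lever is vertical, handle end (435,172), tip (433,337).
- The tray is at left, corners (97,176), (268,196), (253,292) and (87,272). Its two bars lie in the upper half.

The side view agrees, with the tweezers and a marker to the left.

```bash
cat > h.py <<'E'
import numpy as np,cv2
from rig import bot
def cam(s): return np.array([[s["fx"],0,s["cx"]],[0,s["fy"],s["cy"]],[0,0,1.]]),cv2.Rodrigues(np.array(s["rvec"]))[0],np.array(s["tvec"],float).ravel()
def w(s,px,z):
    K,R,t=cam(s);px=np.atleast_2d(px).astype(float);z=np.broadcast_to(z,len(px))
    d=(np.linalg.inv(K)@np.c_[px,np.ones(len(px))].T).T@R;c=-R.T@t
    return c+d*((z-c[2])/d[:,2])[:,None]
def proj(s,P):
    K,R,t=cam(s);return cv2.projectPoints(np.atleast_2d(P).astype(float),R,t,K,None)[0][:,0]
E
python3 - <<'E'
from h import *
np.set_printoptions(precision=4,suppress=True)
s=bot.snapshot("top")
f=lambda L:np.array(L)/2.5+[150,130]
M=w(s,f([(523,185),(727,199),(725,272),(519,260)]),.04);print("mould",M,M.mean(0))
print("lever",w(s,f([(435,172),(435,235),(433,337)]),[.015,.01,.005]))
T=w(s,f([(97,176),(268,196),(253,292),(87,272)]),.014);print("tray",T,T.mean(0))
print("bar ends",w(s,f([(569,207),(715,217)]),.04),"jar",w(s,f([(521,112)]),.066))
s=bot.snapshot("wrist");print(cam(s)); K,R,t=cam(s);print("cam pos",-R.T@t,R)
cv2.imwrite("pics/w0.png",s["frame"])
E
```

```text
mould [[ 0.5135 -0.1935  0.04  ]
 [ 0.4957 -0.4495  0.04  ]
 [ 0.404  -0.4425  0.04  ]
 [ 0.419  -0.1862  0.04  ]] [ 0.4581 -0.3179  0.04  ]
lever [[ 0.5338 -0.0853  0.015 ]
 [ 0.453  -0.0847  0.01  ]
 [ 0.3236 -0.0809  0.005 ]]
tray [[0.5289 0.3497 0.014 ]
 [0.5029 0.1293 0.014 ]
 [0.3802 0.1475 0.014 ]
 [0.4055 0.359  0.014 ]] [0.4544 0.2464 0.014 ]
bar ends [[ 0.4856 -0.2506  0.04  ]
 [ 0.4729 -0.4333  0.04  ]] jar [[ 0.6019 -0.1885  0.066 ]]
(array([[307.3905,   0.    , 276.8859],
       [  0.    , 307.3905, 210.8842],
       [  0.    ,   0.    ,   1.    ]]), array([[ 0.3883, -0.9215,  0.0013],
       [-0.874 , -0.3678,  0.3175],
       [-0.2921, -0.1244, -0.9483]]), array([-0.6254, -0.0393,  0.3808]))
cam pos [ 0.3197 -0.5435  0.3743] [[ 0.3883 -0.9215  0.0013]
 [-0.874  -0.3678  0.3175]
 [-0.2921 -0.1244 -0.9483]]
```

```bash
python3 -m inch '[{"tx":0.025,"ty":0.04,"az":-5},{"tx":0.05,"ty":0.08,"az":-10},{"tx":0.07,"ty":0.12,"az":-15},{"tx":0.09,"ty":0.16,"az":-20},{"tx":0.11,"ty":0.2,"az":-23}]' && python3 -m inch '[{"tx":0.03,"ty":0.04},{"tx":0.05,"ty":0.08},{"tx":0.07,"ty":0.12},{"tx":0.08,"ty":0.14},{"tx":0.08,"ty":0.14}]' && python3 -m inch '[{"tx":0},{"tx":0},{"tx":0}]'
python3 - <<'E'
from h import *
s=bot.snapshot("wrist");cv2.imwrite("pics/w1.png",s["frame"]);np.save("w1.npy",s,allow_pickle=True)
cv2.imwrite("pics/w1b.png",cv2.resize(s["frame"],(800,600),interpolation=cv2.INTER_CUBIC))
o=bot.get_obs();print(o["tcp_pos"],o["eef_rot"],o["clock"])
for n in["mould","bar_mid","lever_grip","bar_tray"]:
        print(n,[(np.round(b["rect"]).tolist(),round(b["confidence"],2)) for b in bot.boxes_of(n,"wrist")[:3]])
E
```

```text
[ 0.24327377 -0.57575153  0.25035808] [7.45384561e-05 9.80087437e-01 1.98566388e-01 3.37035026e-06] 1.15
mould []
bar_mid []
lever_grip []
bar_tray []schema error: expected keys tx, ty, tz, ax, ay, az
```

View pics/w1b.png

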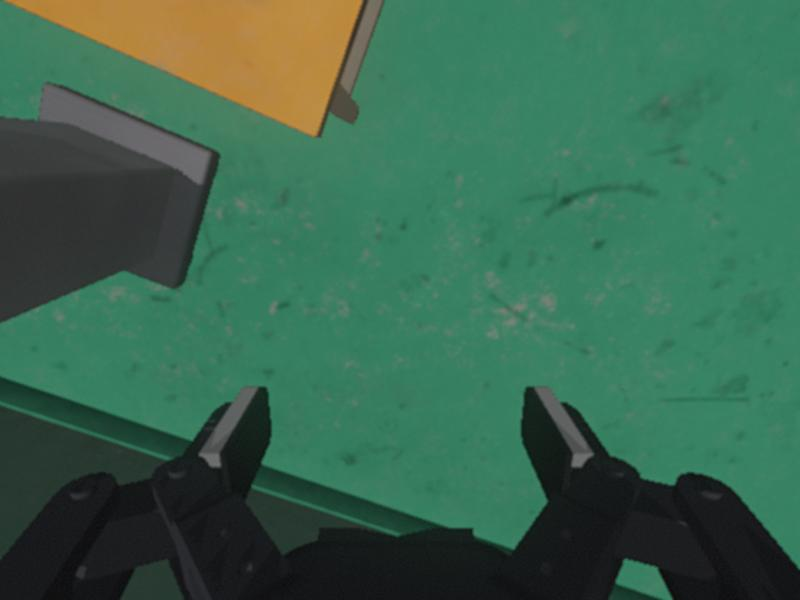

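The move was refused because every row needs all six keys. The wrist view shows only floor, with the fingers at the bottom. I'll repeat the move with full keys.

```bash
python3 -m inch '[{"tx":0.025,"ty":0.04,"tz":0,"ax":0,"ay":0,"az":-5},{"tx":0.05,"ty":0.08,"tz":0,"ax":0,"ay":0,"az":-10},{"tx":0.07,"ty":0.12,"tz":0,"ax":0,"ay":0,"az":-15},{"tx":0.09,"ty":0.16,"tz":0,"ax":0,"ay":0,"az":-20},{"tx":0.11,"ty":0.2,"tz":0,"ax":0,"ay":0,"az":-23}]' && python3 -m inch '[{"tx":0.03,"ty":0.04,"tz":0,"ax":0,"ay":0,"az":0},{"tx":0.05,"ty":0.08,"tz":0,"ax":0,"ay":0,"az":0},{"tx":0.07,"ty":0.12,"tz":0,"ax":0,"ay":0,"az":0},{"tx":0.08,"ty":0.14,"tz":0,"ax":0,"ay":0,"az":0},{"tx":0.08,"ty":0.14,"tz":0,"ax":0,"ay":0,"az":0}]' && python3 -m inch '[{"tx":0,"ty":0,"tz":0,"ax":0,"ay":0,"az":0},{"tx":0,"ty":0,"tz":0,"ax":0,"ay":0,"az":0}]'
python3 - <<'E'
from h import *
s=bot.snapshot("wrist");np.save("w1.npy",s,allow_pickle=True)
cv2.imwrite("pics/w1b.png",cv2.resize(s["frame"],(800,600),interpolation=cv2.INTER_CUBIC))
o=bot.get_obs();print(o["tcp_pos"],o["eef_rot"],o["clock"],o["joint_pos"])
for n in["mould","bar_mid","lever_grip"]:
        print(n,[(np.round(b["rect"]).tolist(),round(b["confidence"],2)) for b in bot.boxes_of(n,"wrist")[:3]])
E
```

```text
clock: 1.85
tcp_pos: [0.3539, -0.374, 0.2505]
eef_rot: [0.0, 1.0, -0.002, 0.0]
wrist_force: [1.3, -0.5, 0.1]
width: 0.999
finger_force: 0.0
clock: 2.35
tcp_pos: [0.4351, -0.2321, 0.2507]
eef_rot: [-0.0, 1.0, 0.002, 0.001]
wrist_force: [-0.0, 0.0, -0.1]
width: 0.999
finger_force: 0.0
clock: 2.55
tcp_pos: [0.4327, -0.2369, 0.2503]
eef_rot: [0.0, 1.0, -0.002, -0.0]
wrist_force: [0.7, -0.6, 0.2]
width: 1.002
finger_force: 0.0
[ 0.4326964  -0.23695593  0.25029176] [ 1.40005412e-04  9.99998280e-01 -1.84736694e-03 -8.80233499e-05] 2.6 [ 0.71449242  0.05959539 -0.31663457  1.78516575  0.01958703  1.2998913
 -1.18135103]
mould [([233.0, 96.0, 478.0, 213.0], 0.79)]
bar_mid [([285.0, 126.0, 456.0, 152.0], 0.79)]
lever_grip [([131.0, 90.0, 170.0, 258.0], 0.73)]
```

View pics/w1b.png

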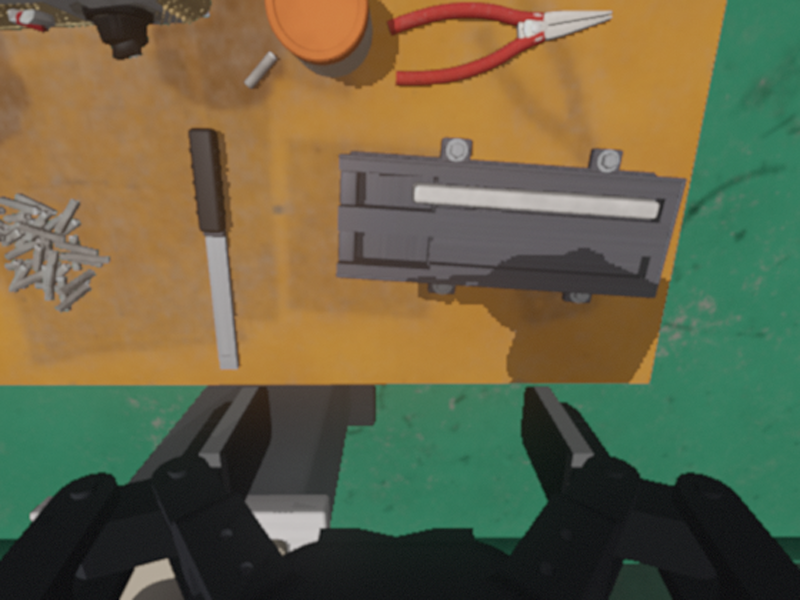

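The wrist view (scaled 1.43×) shows the lever handle top at (190–214,129) and the tip at (220–239,367). Mould top corners are about (340,155), (685,180), (658,297) and (337,276). The bright bar runs (415,193) to (659,210). I'll refine by segmentation.

```bash
cat >> h.py <<'E'
def seg(s,mask,roi,z):
    "min-area rectangle in the world plane z of the largest blob of mask within roi (l,t,r,b): centre, sizes, angle of long axis (deg)"
    m=np.zeros(mask.shape,np.uint8);l,t,r,b=roi;m[t:b,l:r]=mask[t:b,l:r]
    c=max(cv2.findContours(m,cv2.RETR_EXTERNAL,cv2.CHAIN_APPROX_NONE)[0],key=cv2.contourArea)[:,0]
    P=w(s,c,z)[:,:2].astype(np.float32);rc=cv2.minAreaRect(P*1000);q=cv2.boxPoints(rc)
    e=[q[1]-q[0],q[2]-q[1]];e=max(e,key=np.linalg.norm);return np.round(rc[0],1),np.round(rc[1],1),round(np.degrees(np.arctan2(e[1],e[0]))%180,2)
E
python3 - <<'E'
from h import *
s=np.load("w1.npy",allow_pickle=True).item();f=s["frame"].astype(int);b,g,r=f[...,0],f[...,1],f[...,2]
nz=((r-b)<45)&((g-r)<15)          # not wood, not floor
nz=nz.astype(np.uint8)*255
br=((f.min(2)>135).astype(np.uint8))*255
print("bar",seg(s,br,(280,118,470,160),.04))
print("lever all",seg(s,nz,(125,80,172,262),.006))
print("handle",seg(s,nz,(125,80,172,162),.015))
bl=nz.copy(); print("blade",seg(s,bl,(140,168,172,262),.005))
q=np.array([(340,155),(685,180),(658,297),(337,276)])*.7
M=w(s,q,.04);print("mould",M,M.mean(0))
# overlay of the coarse top-camera estimate
dk=((f.max(2)<115)).astype(np.uint8)*255
print("mould dk",seg(s,nz,(233,100,483,212),.04))
E
```

```text
bar (array([ 482.1, -341.9]), array([183.1,  12.8]), np.float32(85.88))
lever all (array([431.3, -82.8]), array([ 22.9, 208.4]), np.float32(178.28))
handle (array([496.2, -88.4]), array([22.4, 77.7]), np.float32(178.28))
blade (array([387.2, -82.5]), array([ 18.8, 121.2]), np.float32(177.78))
mould [[ 0.51535831 -0.19699802  0.04      ]
 [ 0.49679396 -0.44989958  0.04      ]
 [ 0.40637    -0.44679089  0.04      ]
 [ 0.42498479 -0.19060737  0.04      ]] [ 0.46087676 -0.32107396  0.04      ]
mould dk (array([ 464.9, -320.1]), array([255.4, 116.6]), np.float32(86.26))
```

```bash
python3 -m inch '[{"tx":0.016,"ty":0.038,"tz":-0.02,"ax":0,"ay":0,"az":-1.7},{"tx":0.032,"ty":0.076,"tz":-0.04,"ax":0,"ay":0,"az":-1.7},{"tx":0.048,"ty":0.114,"tz":-0.06,"ax":0,"ay":0,"az":-1.7},{"tx":0.063,"ty":0.15,"tz":-0.08,"ax":0,"ay":0,"az":-1.7},{"tx":0.063,"ty":0.15,"tz":-0.11,"ax":0,"ay":0,"az":-1.7}]' 0.55 100 && python3 -m inch '[{"tx":0,"ty":0,"tz":-0.03,"ax":0,"ay":0,"az":0},{"tx":0,"ty":0,"tz":-0.05,"ax":0,"ay":0,"az":0},{"tx":0,"ty":0,"tz":-0.06,"ax":0,"ay":0,"az":0},{"tx":0,"ty":0,"tz":-0.06,"ax":0,"ay":0,"az":0},{"tx":0,"ty":0,"tz":-0.06,"ax":0,"ay":0,"az":0}]'
python3 - <<'E'
from h import *
s=bot.snapshot("wrist");np.save("w2.npy",s,allow_pickle=True)
cv2.imwrite("pics/w2.png",s["frame"])
o=bot.get_obs();print(o["tcp_pos"],o["eef_rot"],o["clock"],o["joint_pos"])
K,R,t=cam(s)
print(proj(s,[[.496,-.087,.015],[.536,-.0884,.015],[.326,-.0817,.004],o["tcp_pos"]]))
E
```

```text
clock: 3.25
tcp_pos: [0.4987, -0.0804, 0.1409]
eef_rot: [-0.001, 1.0, -0.012, 0.002]
wrist_force: [0.3, -0.6, -0.5]
width: 0.548
finger_force: 0.0
clock: 3.75
tcp_pos: [0.4968, -0.086, 0.0812]
eef_rot: [0.0, 1.0, -0.016, 0.0]
wrist_force: [-0.2, 0.6, 0.6]
width: 0.552
finger_force: 0.0
[ 0.49706356 -0.08599025  0.08148293] [ 2.06859481e-04  9.99874298e-01 -1.58311316e-02  8.48783883e-04] 3.8 [ 0.48901244  0.2740272  -0.45475803  1.94083747  0.14638731  0.95674722
 -1.63792157]
[[278.96185691 239.28173051]
 [279.23844008 181.05300868]
 [278.76417215 411.54702559]
 [277.78063264 294.74340057]]
```

View pics/w2.png

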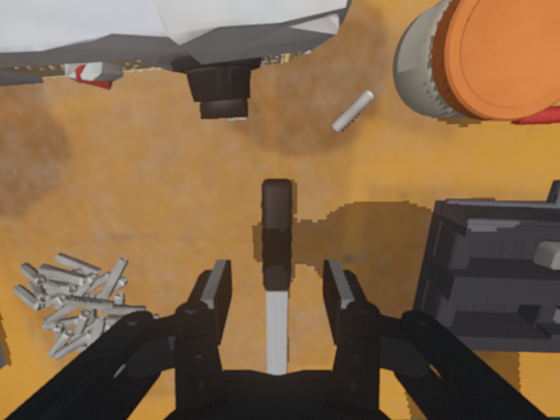

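The handle spans (277,179)–(277,289), centred between the fingers and aligned with them. I'll descend and grip.

```bash
python3 -m inch '[{"tx":0,"ty":0,"tz":-0.03,"ax":0,"ay":0,"az":0},{"tx":0,"ty":0,"tz":-0.055,"ax":0,"ay":0,"az":0},{"tx":0,"ty":0,"tz":-0.06,"ax":0,"ay":0,"az":0},{"tx":0,"ty":0,"tz":-0.06,"ax":0,"ay":0,"az":0}]' && python3 -m inch '[{"tx":0,"ty":0,"tz":0,"ax":0,"ay":0,"az":0},{"tx":0,"ty":0,"tz":0,"ax":0,"ay":0,"az":0},{"tx":0,"ty":0,"tz":0,"ax":0,"ay":0,"az":0},{"tx":0,"ty":0,"tz":0,"ax":0,"ay":0,"az":0},{"tx":0,"ty":0,"tz":0,"ax":0,"ay":0,"az":0}]' 0.0 110
```

```text
clock: 4.2
tcp_pos: [0.4965, -0.0857, 0.0208]
eef_rot: [-0.0, 1.0, -0.016, -0.0]
wrist_force: [0.6, 0.3, 0.9]
width: 0.551
finger_force: 0.0
clock: 4.7
tcp_pos: [0.4974, -0.0859, 0.0223]
eef_rot: [0.0, 1.0, -0.016, 0.001]
wrist_force: [-3.4, 0.8, 10.6]
width: 0.201
finger_force: 108.4
```

```bash
python3 -m inch '[{"tx":0,"ty":0,"tz":0.04,"ax":0,"ay":0,"az":0},{"tx":0,"ty":0,"tz":0.08,"ax":0,"ay":0,"az":8},{"tx":0,"ty":0.02,"tz":0.12,"ax":0,"ay":0,"az":16},{"tx":0.003,"ty":0.04,"tz":0.12,"ax":0,"ay":0,"az":24},{"tx":0.007,"ty":0.058,"tz":0.12,"ax":0,"ay":0,"az":32}]' && python3 -m inch '[{"tx":0,"ty":0,"tz":0,"ax":0,"ay":0,"az":8.5},{"tx":0,"ty":0,"tz":0,"ax":0,"ay":0,"az":17},{"tx":0,"ty":0,"tz":0,"ax":0,"ay":0,"az":25.5},{"tx":0,"ty":0,"tz":0,"ax":0,"ay":0,"az":34},{"tx":0,"ty":0,"tz":0,"ax":0,"ay":0,"az":42.5}]' && python3 -m inch '[{"tx":0,"ty":0,"tz":0,"ax":0,"ay":0,"az":8},{"tx":0,"ty":0,"tz":0,"ax":0,"ay":0,"az":13.2},{"tx":0,"ty":0,"tz":0,"ax":0,"ay":0,"az":13.2}]' && python3 -m inch '[{"tx":0,"ty":0,"tz":0,"ax":6,"ay":-0.43,"az":0},{"tx":0,"ty":0,"tz":0,"ax":12,"ay":-0.86,"az":0},{"tx":0,"ty":0,"tz":0,"ax":18,"ay":-1.3,"az":0},{"tx":0,"ty":0,"tz":0,"ax":18,"ay":-1.3,"az":0},{"tx":0,"ty":0,"tz":0,"ax":18,"ay":-1.3,"az":0}]'
cat >> h.py <<'E'
from scipy.spatial.transform import Rotation as Ro
YAW=np.radians(-4.1);MO=np.array([.460,-.3405,0]);MR=Ro.from_euler("z",YAW).as_matrix()
def m2w(p): return MO+np.atleast_2d(p)/1000@MR.T
def w2m(P): return (np.atleast_2d(P)-MO)@MR*1000
def pose():
    o=bot.get_obs();q=o["eef_rot"];R=Ro.from_quat([q[1],q[2],q[3],q[0]]).as_matrix();return o,np.array(o["tcp_pos"]),R
E
python3 - <<'E'
from h import *
np.set_printoptions(precision=4,suppress=True)
o,p,R=pose();print(p,R,o["joint_pos"],o["clock"]);print("tcp in mould",w2m(p), "lever axes in mould (tool x = tip->handle)",R.T@MR)
for c in["wrist","side"]:
    s=bot.snapshot(c);np.save(c+"3.npy",s,allow_pickle=True);cv2.imwrite(f"pics/{c}3.png",s["frame"])
    tip=p-R[:,0]*.17+R[:,2]*.0215
    print(c,proj(s,[tip,p,*m2w([[22,135,32],[9,135,32],[35,135,32],[22,93,40],[22,-93,40],[46,148,40],[-46,148,40]])]))
a=cv2.imread("pics/wrist3.png");b=cv2.imread("pics/side3.png")[100:240,250:420]
cv2.imwrite("pics/c3.png",np.hstack([cv2.resize(a,(500,375)),cv2.resize(b,(300,375),interpolation=cv2.INTER_CUBIC)]))
E
```

```text
clock: 5.2
tcp_pos: [0.5043, -0.0271, 0.1428]
eef_rot: [0.001, 0.965, 0.263, 0.002]
wrist_force: [0.1, 0.1, -1.7]
width: 0.199
finger_force: 108.3
clock: 5.7
tcp_pos: [0.5034, -0.0277, 0.1411]
eef_rot: [0.001, 0.804, 0.595, 0.0]
wrist_force: [0.4, 0.8, -1.9]
width: 0.196
finger_force: 108.3
clock: 6.0
tcp_pos: [0.5034, -0.0278, 0.141]
eef_rot: [0.0, 0.731, 0.682, 0.0]
wrist_force: [-0.0, 0.2, -1.3]
width: 0.197
finger_force: 108.3
clock: 6.5
tcp_pos: [0.5032, -0.0281, 0.1404]
eef_rot: [-0.106, 0.724, 0.672, 0.114]
wrist_force: [0.3, 0.8, -1.6]
width: 0.197
finger_force: 108.3
[ 0.5032 -0.0281  0.1404] [[ 0.0706  0.9973  0.0222]
 [ 0.949  -0.074   0.3066]
 [ 0.3074 -0.0006 -0.9516]] [ 0.7958  0.2747 -0.7107  1.8739 -0.1532  1.0721  0.1033] 6.5
tcp in mould [[ 20.7793 314.7216 140.3971]] lever axes in mould (tool x = tip->handle) [[ 0.0026  0.9516  0.3074]
 [ 1.     -0.0025 -0.0006]
 [ 0.0002  0.3074 -0.9516]]
wrist [[275.4332 482.5735]
 [274.5164 293.563 ]
 [277.7141 473.2899]
 [261.9956 473.353 ]
 [293.4316 473.2267]
 [277.9303 533.6946]
 [278.7336 760.3642]
 [307.6681 465.7518]
 [192.7344 466.212 ]]
side [[313.7083 164.0454]
 [286.6158 172.6405]
 [316.6054 168.9452]
 [320.3623 170.3622]
 [312.8743 167.5378]
 [323.3298 159.7503]
 [350.0246 130.8743]
 [307.7412 166.5167]
 [334.7427 176.7242]]
```

View pics/c3.png

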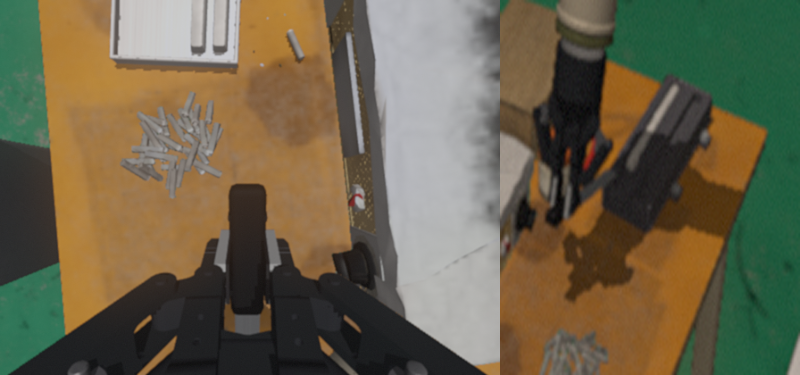

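The side view shows the blade tip about to pass over the notched end, and its predicted pixel matches. The wrist view shows the handle square in the pads. I'll lower to the insertion line and slide in along the lever axis in stages.

```bash
python3 -m inch '[{"tx":0.0012,"ty":0,"tz":-0.015,"ax":0,"ay":0,"az":0},{"tx":0.0012,"ty":0,"tz":-0.0255,"ax":0,"ay":0,"az":0},{"tx":0.0005,"ty":-0.01,"tz":-0.0287,"ax":0,"ay":0,"az":0},{"tx":-0.0002,"ty":-0.02,"tz":-0.032,"ax":0,"ay":0,"az":0},{"tx":-0.0007,"ty":-0.027,"tz":-0.0343,"ax":0,"ay":0,"az":0}]' && python3 -m inch '[{"tx":0,"ty":0,"tz":0,"ax":0,"ay":0,"az":0},{"tx":0,"ty":0,"tz":0,"ax":0,"ay":0,"az":0}]'
python3 - <<'E'
from h import *
np.set_printoptions(precision=4,suppress=True)
o,p,R=pose();print("tcp in mould",w2m(p),o["wrist_force"]);tip=p-R[:,0]*.17+R[:,2]*.0215;print("tip",w2m(tip))
im=[]
for c,x,y in[("top",345,190),("side",285,125)]:
    s=bot.snapshot(c)
    P=proj(s,[tip,*m2w([[22,135,32],[9,135,32],[35,135,32],[22,93,40],[46,148,40],[-46,148,40]])]);print(c,((P-[x,y])*8).round().tolist())
    im.append(cv2.resize(s["frame"][y:y+55,x:x+50],None,fx=8,fy=8,interpolation=cv2.INTER_CUBIC))
cv2.imwrite("pics/c4.png",np.hstack(im))
E
```

```text
clock: 7.1
tcp_pos: [0.5027, -0.0562, 0.106]
eef_rot: [-0.106, 0.723, 0.673, 0.115]
wrist_force: [-1.1, 0.8, -1.3]
width: 0.196
finger_force: 108.3
clock: 7.3
tcp_pos: [0.5027, -0.055, 0.1063]
eef_rot: [-0.107, 0.723, 0.673, 0.115]
wrist_force: [-0.6, 0.3, -0.5]
width: 0.196
finger_force: 108.3
tcp in mould [[ 22.2205 287.8202 106.2643]] [-0.5724  0.3491 -0.5425]
tip [[ 22.1486 132.8477  33.1495]]
top [[153.0, 169.0], [147.0, 170.0], [145.0, 202.0], [148.0, 137.0], [257.0, 175.0], [120.0, 105.0], [109.0, 337.0]]
side [[255.0, 346.0], [253.0, 352.0], [283.0, 363.0], [223.0, 340.0], [307.0, 278.0], [182.0, 332.0], [398.0, 414.0]]
```

View pics/c4.png

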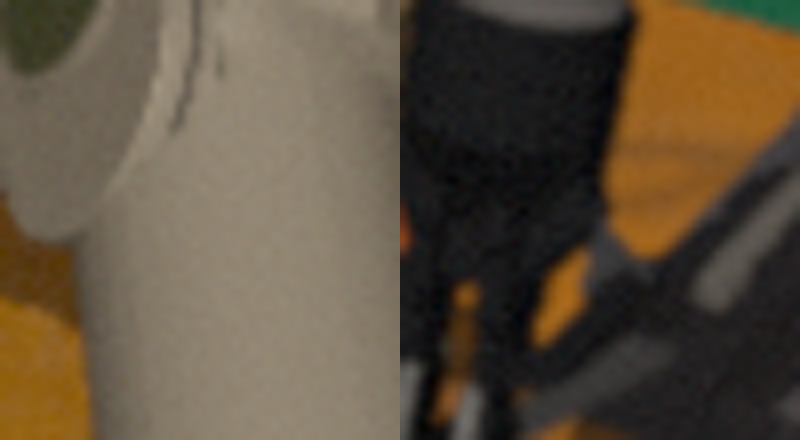

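The top view is blocked by the arm. The side view shows the blade tip near (672,348), which agrees with the prediction within the blade's half width. I'll slide in the remaining 50 mm.

```bash
python3 -m inch '[{"tx":-0.0008,"ty":-0.011,"tz":-0.0035,"ax":0,"ay":0,"az":0},{"tx":-0.0016,"ty":-0.022,"tz":-0.007,"ax":0,"ay":0,"az":0},{"tx":-0.0022,"ty":-0.031,"tz":-0.01,"ax":0,"ay":0,"az":0},{"tx":-0.0022,"ty":-0.031,"tz":-0.01,"ax":0,"ay":0,"az":0}]' && python3 -m inch '[{"tx":-0.0007,"ty":-0.01,"tz":-0.0032,"ax":0,"ay":0,"az":0},{"tx":-0.0013,"ty":-0.0187,"tz":-0.006,"ax":0,"ay":0,"az":0},{"tx":-0.0013,"ty":-0.0187,"tz":-0.006,"ax":0,"ay":0,"az":0},{"tx":-0.0013,"ty":-0.0187,"tz":-0.006,"ax":0,"ay":0,"az":0}]'
python3 - <<'E'
from h import *
np.set_printoptions(precision=4,suppress=True)
o,p,R=pose();print("tcp in mould",w2m(p),o["wrist_force"],o["ft_torque"]);tip=p-R[:,0]*.17+R[:,2]*.0215;print("tip",w2m(tip))
E
```

```text
clock: 7.8
tcp_pos: [0.5, -0.0878, 0.0953]
eef_rot: [-0.107, 0.724, 0.672, 0.115]
wrist_force: [-0.9, 0.0, -2.1]
width: 0.196
finger_force: 108.3
clock: 8.2
tcp_pos: [0.4991, -0.1045, 0.09]
eef_rot: [-0.107, 0.723, 0.673, 0.115]
wrist_force: [-0.4, 0.8, -1.4]
width: 0.197
finger_force: 108.3
tcp in mould [[ 22.0895 238.2     89.9564]] [-0.4418  0.7831 -1.3918] [-0.317   0.0055 -0.0359]
tip [[22.041  83.2482 16.7978]]
```

Run:
```python
from h import *
np.set_printoptions(precision=4,suppress=True)
s0=54.5;c0=None
def T(a):
    a=np.radians(a);F,s=((135,32),s0) if a>=0 else ((148,32),s0+13)
    c,n=np.cos(a),np.sin(a);L=170-s
    return np.array([22,F[0]+L*c-21.5*n,F[1]+L*n+21.5*c])
o,p,R=pose()
P0=p
for a in[18,14,10,6,2,-2,-5,-8,-10,-11.5]:
    d=m2w(T(a))[0]-P0; r=(a-18)*MR[:,0]; print(a,d,r)
```

```text
18 [-0.0001  0.     -0.0018] [ 0. -0. -0.]
14 [ 0.0002  0.0037 -0.0092] [-3.9898  0.286   0.    ]
10 [ 0.0004  0.0068 -0.0167] [-7.9795  0.572   0.    ]
6 [ 0.0006  0.0094 -0.0245] [-11.9693   0.858    0.    ]
2 [ 0.0007  0.0115 -0.0324] [-15.9591   1.144    0.    ]
-2 [ 0.0008  0.013  -0.04  ] [-19.9488   1.4299   0.    ]
-5 [ 0.0009  0.0138 -0.0455] [-22.9411   1.6444   0.    ]
-8 [ 0.0009  0.0143 -0.0509] [-25.9335   1.8589   0.    ]
-10 [ 0.0009  0.0144 -0.0546] [-27.9283   2.0019   0.    ]
-11.5 [ 0.0009  0.0145 -0.0573] [-29.4245   2.1092   0.    ]
```

```bash
python3 -m inch '[{"tx":0.0002,"ty":0.0037,"tz":-0.0092,"ax":-4,"ay":0.29,"az":0},{"tx":0.0004,"ty":0.0068,"tz":-0.0167,"ax":-8,"ay":0.57,"az":0},{"tx":0.0005,"ty":0.0081,"tz":-0.0206,"ax":-10,"ay":0.72,"az":0},{"tx":0.0006,"ty":0.0094,"tz":-0.0245,"ax":-12,"ay":0.86,"az":0},{"tx":0.0006,"ty":0.0094,"tz":-0.0245,"ax":-12,"ay":0.86,"az":0}]' - 120
python3 -m inch '[{"tx":0.0001,"ty":0.0011,"tz":-0.004,"ax":-2,"ay":0.14,"az":0},{"tx":0.0001,"ty":0.0021,"tz":-0.0079,"ax":-4,"ay":0.29,"az":0},{"tx":0.0001,"ty":0.0021,"tz":-0.0079,"ax":-4,"ay":0.29,"az":0},{"tx":0.0001,"ty":0.0021,"tz":-0.0079,"ax":-4,"ay":0.29,"az":0}]'
python3 - <<'E'
from h import *
np.set_printoptions(precision=4,suppress=True)
o,p,R=pose();print("tcp in mould",w2m(p),o["wrist_force"],o["ft_torque"],R.T@MR)
E
```

```text
clock: 8.7
tcp_pos: [0.5, -0.0956, 0.0661]
eef_rot: [-0.034, 0.731, 0.681, 0.038]
wrist_force: [-2.2, -6.8, 3.2]
width: 0.194
finger_force: 122.4
clock: 9.1
tcp_pos: [0.5, -0.0921, 0.0579]
eef_rot: [-0.012, 0.731, 0.682, 0.013]
wrist_force: [-0.2, 1.7, 0.1]
width: 0.191
finger_force: 121.8
tcp in mould [[ 22.1464 250.6684  57.9063]] [-0.1724  1.6829  0.0626] [ 0.3314 -0.0416  0.0167] [[-0.0013  0.9993  0.0363]
 [ 1.      0.0013  0.0006]
 [ 0.0005  0.0363 -0.9993]]
```

Run:
```python
from h import *
im=[]
s=bot.snapshot("side");x,y=270,110
print(((proj(s,m2w([[22,93,34],[22,93,46],[22,-93,34],[22,135,32],[46,148,40]]))-[x,y])*8).round().tolist())
im.append(cv2.resize(s["frame"][y:y+75,x:x+100],(800,600),interpolation=cv2.INTER_CUBIC));cv2.imwrite("pics/c5.png",im[0])
print([ (b["rect"],b["confidence"]) for n in["bar_mid","lever_grip"] for b in bot.boxes_of(n,"side")[:2]])
```

```text
[[426.0, 410.0], [428.0, 386.0], [639.0, 179.0], [373.0, 472.0], [302.0, 452.0]]
[([322.2, 132.6, 351.6, 160.9], 0.54), ([288.2, 157.7, 320.8, 198.0], 0.58)]
```

View pics/c5.png

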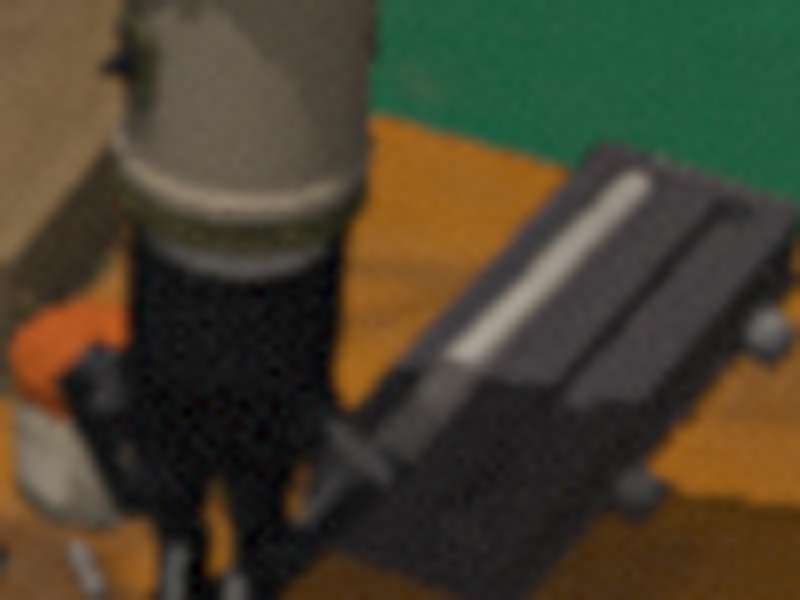

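The side view shows the bar still mostly in its seat, with its far end at (640,180). Its near end is in the gripper's shadow around (410,450), with the lever under it. The wrist torque has changed by 0.65 N·m, so the lever is loaded. I'll keep bearing down.

```bash
python3 -m inch '[{"tx":0.0001,"ty":0.0008,"tz":-0.004,"ax":-2,"ay":0.14,"az":0},{"tx":0.0001,"ty":0.0015,"tz":-0.0076,"ax":-4,"ay":0.29,"az":0},{"tx":0.0001,"ty":0.0015,"tz":-0.0076,"ax":-4,"ay":0.29,"az":0}]' ; python3 -m inch '[{"tx":0.0001,"ty":0.0006,"tz":-0.004,"ax":-2,"ay":0.14,"az":0},{"tx":0.0001,"ty":0.001,"tz":-0.0073,"ax":-4,"ay":0.29,"az":0},{"tx":0.0001,"ty":0.001,"tz":-0.0073,"ax":-4,"ay":0.29,"az":0}]'
python3 - <<'E'
from h import *
np.set_printoptions(precision=4,suppress=True)
o,p,R=pose();print("tcp in mould",w2m(p),o["wrist_force"],o["ft_torque"],R.T@MR)
E
```

```text
clock: 9.55
tcp_pos: [0.5001, -0.0909, 0.0501]
eef_rot: [0.012, 0.731, 0.682, -0.013]
wrist_force: [0.6, 1.3, 0.7]
width: 0.194
finger_force: 122.1
clock: 9.85
tcp_pos: [0.5001, -0.0899, 0.0427]
eef_rot: [0.036, 0.73, 0.681, -0.038]
wrist_force: [0.8, 1.2, 1.6]
width: 0.194
finger_force: 122.0
tcp in mould [[ 22.0564 252.7995  42.7213]] [0.7828 1.1501 1.6119] [ 0.4828 -0.0965  0.0332] [[-0.0013  0.9946 -0.1042]
 [ 1.      0.0013 -0.0001]
 [ 0.     -0.1042 -0.9946]]
```

```bash
python3 -m inch '[{"tx":0,"ty":0.0003,"tz":-0.004,"ax":-2,"ay":0.14,"az":0},{"tx":0,"ty":0.0004,"tz":-0.0073,"ax":-4,"ay":0.29,"az":0},{"tx":0,"ty":0.0004,"tz":-0.01,"ax":-5.5,"ay":0.39,"az":0},{"tx":0,"ty":0.0004,"tz":-0.01,"ax":-5.5,"ay":0.39,"az":0}]'
python3 - <<'E'
from h import *
np.set_printoptions(precision=4,suppress=True)
o,p,R=pose();print("tcp in mould",w2m(p),o["wrist_force"],o["ft_torque"],R.T@MR)
s=bot.snapshot("side");x,y=270,110
print(((proj(s,m2w([[22,93,40],[22,93,58],[22,-93,34],[22,135,32],[46,148,40]]))-[x,y])*8).round().tolist())
cv2.imwrite("pics/c6.png",cv2.resize(s["frame"][y:y+75,x:x+100],(800,600),interpolation=cv2.INTER_CUBIC))
E
```

```text
clock: 10.25
tcp_pos: [0.4999, -0.0899, 0.0326]
eef_rot: [0.068, 0.728, 0.678, -0.073]
wrist_force: [0.8, 0.8, 1.5]
width: 0.192
finger_force: 121.9
tcp in mould [[ 21.8514 252.8414  32.5786]] [0.8486 0.7719 1.4841] [ 0.398  -0.1182  0.0462] [[-0.0009  0.98   -0.1988]
 [ 1.      0.0008 -0.0007]
 [-0.0005 -0.1988 -0.98  ]]
[[427.0, 398.0], [429.0, 361.0], [639.0, 179.0], [373.0, 472.0], [302.0, 452.0]]
```

View pics/c6.png

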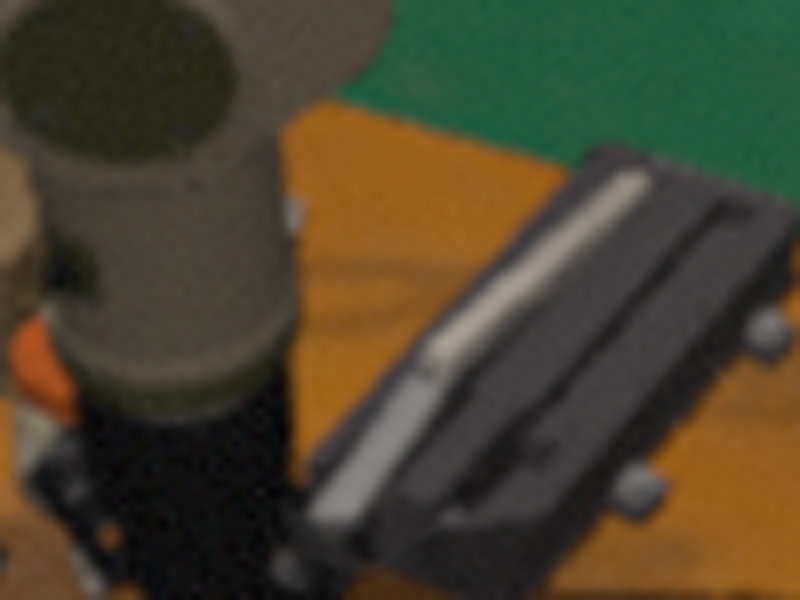

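The side view shows the bar cocked, with its end at (430,355). That matches about 18 mm of rise. I'll ease the tip back down, withdraw the lever along its axis, lift and level it.

```bash
python3 -m inch '[{"tx":0,"ty":-0.0003,"tz":0.0065,"ax":3.5,"ay":-0.25,"az":0},{"tx":0,"ty":-0.001,"tz":0.0135,"ax":7,"ay":-0.5,"az":0},{"tx":-0.0001,"ty":-0.0025,"tz":0.024,"ax":12,"ay":-0.86,"az":0},{"tx":-0.0003,"ty":-0.0051,"tz":0.0345,"ax":17.5,"ay":-1.25,"az":0},{"tx":-0.0003,"ty":-0.0051,"tz":0.0345,"ax":17.5,"ay":-1.25,"az":0}]' && python3 -m inch '[{"tx":0.001,"ty":0.012,"tz":0.0015,"ax":0,"ay":0,"az":0},{"tx":0.002,"ty":0.03,"tz":0.0035,"ax":0,"ay":0,"az":0},{"tx":0.0035,"ty":0.05,"tz":0.0055,"ax":0,"ay":0,"az":0},{"tx":0.005,"ty":0.07,"tz":0.008,"ax":0,"ay":0,"az":0},{"tx":0.005,"ty":0.07,"tz":0.008,"ax":0,"ay":0,"az":0}]' && python3 -m inch '[{"tx":0,"ty":0,"tz":0.03,"ax":-3,"ay":0.2,"az":0},{"tx":0,"ty":0,"tz":0.06,"ax":-6,"ay":0.43,"az":0},{"tx":0,"ty":0,"tz":0.06,"ax":-6,"ay":0.43,"az":0}]'
python3 - <<'E'
from h import *
np.set_printoptions(precision=4,suppress=True)
o,p,R=pose();print(p,R,"tcp in mould",w2m(p),o["joint_pos"])
s=bot.snapshot("side");x,y=270,110
cv2.imwrite("pics/c7.png",cv2.resize(s["frame"][y:y+75,x:x+100],(800,600),interpolation=cv2.INTER_CUBIC))
br=(s["frame"].min(2)>120).astype(np.uint8)*255
m=np.zeros_like(br);m[125:170,320:356]=br[125:170,320:356];ys,xs=np.nonzero(m);i=np.argmax(ys);print("bar low end px",xs[i],ys[i])
for h in(40,46,52,58):print(h,proj(s,m2w([[22,93,h],[14,93,h]])).round(1).tolist())
E
```

```text
clock: 10.8
tcp_pos: [0.5002, -0.098, 0.0683]
eef_rot: [-0.036, 0.733, 0.678, 0.041]
wrist_force: [-0.5, 0.8, -1.5]
width: 0.19
finger_force: 121.6
clock: 11.3
tcp_pos: [0.5044, -0.0204, 0.0754]
eef_rot: [-0.036, 0.729, 0.683, 0.038]
wrist_force: [0.1, 0.1, -1.8]
width: 0.194
finger_force: 121.6
clock: 11.6
tcp_pos: [0.5067, -0.0227, 0.1387]
eef_rot: [0.003, 0.731, 0.683, 0.001]
wrist_force: [-0.0, 0.8, -1.4]
width: 0.195
finger_force: 121.7
[ 0.5067 -0.0227  0.1387] [[ 0.0674  0.9977  0.0059]
 [ 0.9977 -0.0674 -0.0031]
 [-0.0027  0.0061 -1.    ]] tcp in mould [[ 23.838  320.3491 138.7411]] [ 0.5372  0.2268 -0.6448  1.8803  0.1581  1.0786 -0.2371]
bar low end px 323 156
40 [[323.3, 159.8], [325.6, 160.6]]
46 [[323.4, 158.2], [325.7, 159.0]]
52 [[323.6, 156.6], [325.9, 157.5]]
58 [[323.7, 155.1], [326.0, 155.9]]
```

```bash
python3 -m inch '[{"tx":-0.002,"ty":-0.01,"tz":0,"ax":0,"ay":0,"az":-8.5},{"tx":-0.004,"ty":-0.03,"tz":0,"ax":0,"ay":0,"az":-17},{"tx":-0.006,"ty":-0.05,"tz":0,"ax":0,"ay":0,"az":-25.5},{"tx":-0.0095,"ty":-0.0635,"tz":0,"ax":0,"ay":0,"az":-34},{"tx":-0.0095,"ty":-0.0635,"tz":0,"ax":0,"ay":0,"az":-42.5}]' && python3 -m inch '[{"tx":0,"ty":0,"tz":0,"ax":0,"ay":0,"az":-8.5},{"tx":0,"ty":0,"tz":0,"ax":0,"ay":0,"az":-17},{"tx":0,"ty":0,"tz":0,"ax":0,"ay":0,"az":-25.5},{"tx":0,"ty":0,"tz":0,"ax":0,"ay":0,"az":-34},{"tx":0,"ty":0,"tz":0,"ax":0,"ay":0,"az":-42.5}]' && python3 -m inch '[{"tx":0,"ty":0,"tz":-0.03,"ax":0,"ay":0,"az":-2.9},{"tx":0,"ty":0,"tz":-0.06,"ax":0,"ay":0,"az":-2.9},{"tx":0,"ty":0,"tz":-0.085,"ax":0,"ay":0,"az":-2.9},{"tx":0,"ty":0,"tz":-0.085,"ax":0,"ay":0,"az":-2.9},{"tx":0,"ty":0,"tz":-0.085,"ax":0,"ay":0,"az":-2.9}]'
python3 - <<'E'
from h import *
np.set_printoptions(precision=4,suppress=True)
o,p,R=pose();print(p,R,o["wrist_force"])
s=bot.snapshot("side")
cv2.imwrite("pics/c8.png",cv2.resize(s["frame"][130:240,240:380],(764,600),interpolation=cv2.INTER_CUBIC))
E
```

```text
clock: 12.15
tcp_pos: [0.4937, -0.091, 0.1335]
eef_rot: [-0.0, 0.931, 0.365, -0.001]
wrist_force: [0.2, 0.2, -0.8]
width: 0.192
finger_force: 121.6
clock: 12.65
tcp_pos: [0.4942, -0.0886, 0.1336]
eef_rot: [-0.0, 1.0, 0.005, -0.001]
wrist_force: [0.4, -0.1, -1.5]
width: 0.192
finger_force: 121.6
clock: 13.15
tcp_pos: [0.4946, -0.0884, 0.0498]
eef_rot: [-0.0, 1.0, -0.017, -0.001]
wrist_force: [-0.0, 0.5, -1.4]
width: 0.195
finger_force: 121.6
[ 0.4946 -0.0884  0.0498] [[ 0.9994 -0.0345 -0.0017]
 [-0.0345 -0.9994  0.0004]
 [-0.0018 -0.0004 -1.    ]] [-0.0074  0.4839 -1.3922]
```

View pics/c8.png

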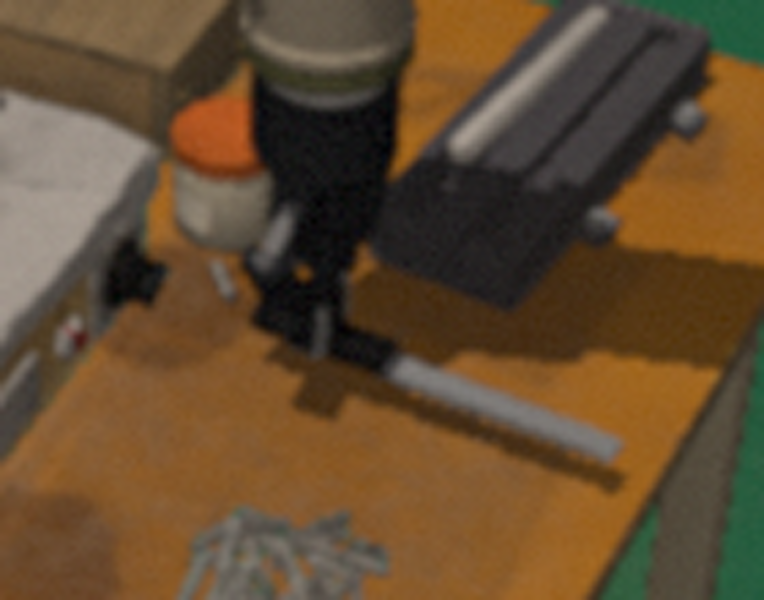

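The side view shows the lever level over its old spot with the tip above the bench at (615,450), and the bar is still cocked. I'll lower and release.

```bash
python3 -m inch '[{"tx":0,"ty":0,"tz":-0.014,"ax":0,"ay":0,"az":0},{"tx":0,"ty":0,"tz":-0.023,"ax":0,"ay":0,"az":0},{"tx":0,"ty":0,"tz":-0.026,"ax":0,"ay":0,"az":0},{"tx":0,"ty":0,"tz":-0.0275,"ax":0,"ay":0,"az":0},{"tx":0,"ty":0,"tz":-0.0275,"ax":0,"ay":0,"az":0}]'
```

```text
clock: 13.7
tcp_pos: [0.4952, -0.0886, 0.0228]
eef_rot: [0.0, 1.0, -0.017, -0.0]
wrist_force: [0.4, 0.1, -1.3]
width: 0.194
finger_force: 121.8
```

```bash
python3 -m inch '[{"tx":0,"ty":0,"tz":-0.001,"ax":0,"ay":0,"az":0},{"tx":0,"ty":0,"tz":-0.0018,"ax":0,"ay":0,"az":0},{"tx":0,"ty":0,"tz":-0.0018,"ax":0,"ay":0,"az":0}]'
```

```text
clock: 14.0
tcp_pos: [0.4955, -0.0886, 0.0223]
eef_rot: [0.0, 1.0, -0.017, 0.0]
wrist_force: [-6.5, 0.9, 15.7]
width: 0.192
finger_force: 124.0
```

The lever is on the bench: force rose to 15.7 N. I'll ease off 1 mm, release, rise, and turn toward the mould. My picture views are used up, so I'll go on numbers from here.

```bash
python3 -m inch '[{"tx":0,"ty":0,"tz":0.001,"ax":0,"ay":0,"az":0},{"tx":0,"ty":0,"tz":0.001,"ax":0,"ay":0,"az":0},{"tx":0,"ty":0,"tz":0.001,"ax":0,"ay":0,"az":0},{"tx":0,"ty":0,"tz":0.001,"ax":0,"ay":0,"az":0}]' 0.5 && python3 -m inch '[{"tx":0,"ty":0,"tz":0.02,"ax":0,"ay":0,"az":0},{"tx":0,"ty":0,"tz":0.06,"ax":0,"ay":0,"az":0},{"tx":0,"ty":0,"tz":0.1,"ax":0,"ay":0,"az":0},{"tx":0,"ty":0,"tz":0.14,"ax":0,"ay":0,"az":0},{"tx":-0.01,"ty":-0.05,"tz":0.14,"ax":0,"ay":0,"az":0}]' && python3 -m inch '[{"tx":-0.01,"ty":-0.04,"tz":0,"ax":0,"ay":0,"az":8.5},{"tx":-0.02,"ty":-0.08,"tz":0,"ax":0,"ay":0,"az":17},{"tx":-0.03,"ty":-0.12,"tz":0,"ax":0,"ay":0,"az":25.5},{"tx":-0.03,"ty":-0.14,"tz":0,"ax":0,"ay":0,"az":34},{"tx":-0.03,"ty":-0.14,"tz":0,"ax":0,"ay":0,"az":42.5}]' && python3 -m inch '[{"tx":0,"ty":0,"tz":0,"ax":0,"ay":0,"az":8.5},{"tx":0,"ty":0,"tz":0,"ax":0,"ay":0,"az":17},{"tx":0,"ty":0,"tz":0,"ax":0,"ay":0,"az":25.5},{"tx":0,"ty":0,"tz":0,"ax":0,"ay":0,"az":34},{"tx":0,"ty":0,"tz":0,"ax":0,"ay":0,"az":45.3}]' && python3 -m inch '[{"tx":0,"ty":0,"tz":0,"ax":0,"ay":0,"az":3},{"tx":0,"ty":0,"tz":0,"ax":0,"ay":0,"az":3},{"tx":0,"ty":0,"tz":0,"ax":0,"ay":0,"az":3}]'
python3 - <<'E'
from h import *
np.set_printoptions(precision=4,suppress=True)
o,p,R=pose();print(p,R,w2m(p),o["joint_pos"])
s=bot.snapshot("wrist");np.save("w9.npy",s,allow_pickle=True);cv2.imwrite("pics/w9.png",s["frame"])
print("pred ends top",proj(s,m2w([[14,93,58],[30,93,58],[14,-93,40],[30,-93,40]])))
print([(np.round(b["rect"],1).tolist(),b["confidence"]) for b in bot.boxes_of("bar_mid","wrist")])
f=s["frame"].astype(int);m=((f.min(2)>135)&(f.max(2)-f.min(2)<40)).astype(np.uint8)*255
for r in range(60,420,25):
    xs=np.nonzero(m[r,180:380])[0]+180; print(r,(xs.min(),xs.max(),len(xs)) if len(xs) else None)
s=bot.snapshot("side");print("lever side",[(np.round(b["rect"],1).tolist(),b["confidence"]) for b in bot.boxes_of("lever_grip","side")])
E
```

```text
clock: 14.4
tcp_pos: [0.4952, -0.0886, 0.0219]
eef_rot: [0.0, 1.0, -0.017, 0.0]
wrist_force: [0.7, 0.1, 0.6]
width: 0.498
finger_force: 0.0
clock: 14.9
tcp_pos: [0.4899, -0.1325, 0.1678]
eef_rot: [0.0, 1.0, -0.012, 0.005]
wrist_force: [2.1, -0.7, -1.1]
width: 0.498
finger_force: 0.0
clock: 15.4
tcp_pos: [0.454, -0.2817, 0.1616]
eef_rot: [0.0, 0.941, 0.338, -0.0]
wrist_force: [-0.0, 1.0, 0.7]
width: 0.503
finger_force: 0.0
clock: 15.9
tcp_pos: [0.4553, -0.2776, 0.1618]
eef_rot: [-0.0, 0.752, 0.659, 0.0]
wrist_force: [-0.3, -0.3, -0.1]
width: 0.499
finger_force: 0.0
clock: 16.2
tcp_pos: [0.4553, -0.2777, 0.1618]
eef_rot: [-0.0, 0.738, 0.675, 0.0]
wrist_force: [-0.3, -0.9, -0.6]
width: 0.499
finger_force: 0.0
[ 0.4553 -0.2777  0.1618] [[ 0.088   0.9961  0.    ]
 [ 0.9961 -0.088   0.0001]
 [ 0.0001  0.     -1.    ]] [[ -9.1368  62.3001 161.8394]] [ 0.8553  0.2337 -0.4431  1.7958  0.1096  1.1362  0.2884]
pred ends top [[305.2699 179.092 ]
 [326.4525 178.7233]
 [301.4701 356.7879]
 [317.4114 356.5519]]
[([298.7, 174.8, 319.9, 359.8], 0.64)]
60 None
85 None
110 None
135 None
160 None
185 (np.int64(309), np.int64(323), 15)
210 (np.int64(223), np.int64(323), 22)
235 (np.int64(308), np.int64(321), 14)
260 None
285 None
310 (np.int64(306), np.int64(317), 12)
335 (np.int64(307), np.int64(316), 10)
360 None
385 None
410 None
lever side [([284.5, 186.6, 349.5, 222.0], 0.81)]
```

```bash
python3 -m inch '[{"tx":0.015,"ty":-0.011,"tz":-0.01,"ax":2.7,"ay":-0.2,"az":0.5},{"tx":0.0296,"ty":-0.0215,"tz":-0.03,"ax":5.5,"ay":-0.39,"az":0.95},{"tx":0.0296,"ty":-0.0215,"tz":-0.055,"ax":5.5,"ay":-0.39,"az":0.95},{"tx":0.0296,"ty":-0.0215,"tz":-0.055,"ax":5.5,"ay":-0.39,"az":0.95}]' && python3 -m inch '[{"tx":0,"ty":0,"tz":-0.02,"ax":0,"ay":0,"az":0},{"tx":0,"ty":0,"tz":-0.036,"ax":0,"ay":0,"az":0},{"tx":0,"ty":0,"tz":-0.042,"ax":0,"ay":0,"az":0},{"tx":0,"ty":0,"tz":-0.042,"ax":0,"ay":0,"az":0},{"tx":0,"ty":0,"tz":-0.042,"ax":0,"ay":0,"az":0}]'
python3 - <<'E'
from h import *
np.set_printoptions(precision=4,suppress=True)
o,p,R=pose();print(w2m(p),R.T@MR,o["wrist_force"])
E
```

```text
clock: 16.8
tcp_pos: [0.4833, -0.2985, 0.1036]
eef_rot: [-0.036, 0.731, 0.681, 0.034]
wrist_force: [-1.2, -0.2, 0.3]
width: 0.5
finger_force: 0.0
clock: 17.3
tcp_pos: [0.4853, -0.2992, 0.0657]
eef_rot: [-0.033, 0.73, 0.681, 0.035]
wrist_force: [0.4, -0.2, 0.2]
width: 0.502
finger_force: 0.0
[[22.3326 43.0007 65.7404]] [[-0.0023  0.9954  0.0957]
 [ 1.      0.0023  0.0001]
 [-0.0001  0.0957 -0.9954]] [ 0.352  -0.2352  0.1507]
```

Closing on the bar with a 70 N grip.

```bash
python3 -m inch '[{"tx":0,"ty":0,"tz":0,"ax":0,"ay":0,"az":0},{"tx":0,"ty":0,"tz":0,"ax":0,"ay":0,"az":0},{"tx":0,"ty":0,"tz":0,"ax":0,"ay":0,"az":0},{"tx":0,"ty":0,"tz":0,"ax":0,"ay":0,"az":0},{"tx":0,"ty":0,"tz":0,"ax":0,"ay":0,"az":0}]' 0.0 70 && python3 -c '
from h import *
o,p,R=pose();print(w2m(p),o["wrist_force"],o["ft_torque"],o["width"],o["finger_force"])'
```

```text
clock: 17.8
tcp_pos: [0.485, -0.2993, 0.0654]
eef_rot: [-0.033, 0.73, 0.681, 0.035]
wrist_force: [-2.5, 1.3, 5.5]
width: 0.141
finger_force: 68.4
[[21.99333135 42.83925351 65.41290622]] [-2.50843666  1.27043857  5.50197871] [ 0.05458399  0.6750929  -0.02139591] 0.1411838786896062 68.39927532244474
```

```bash
python3 -m inch '[{"tx":0,"ty":-0.0017,"tz":0.006,"ax":2.5,"ay":-0.18,"az":0},{"tx":-0.0003,"ty":-0.0038,"tz":0.0117,"ax":5,"ay":-0.36,"az":0},{"tx":-0.0005,"ty":-0.006,"tz":0.017,"ax":7.3,"ay":-0.52,"az":0},{"tx":-0.0006,"ty":-0.008,"tz":0.022,"ax":9.5,"ay":-0.68,"az":0},{"tx":-0.0006,"ty":-0.008,"tz":0.022,"ax":9.5,"ay":-0.68,"az":0}]' 0.0 110 && python3 -m inch '[{"tx":0,"ty":0,"tz":0.01,"ax":0,"ay":0,"az":0},{"tx":0,"ty":0,"tz":0.025,"ax":0,"ay":0,"az":0},{"tx":0,"ty":0,"tz":0.04,"ax":0,"ay":0,"az":0},{"tx":0,"ty":0,"tz":0.06,"ax":0,"ay":0,"az":0},{"tx":0,"ty":0,"tz":0.06,"ax":0,"ay":0,"az":0}]'
python3 - <<'E'
from h import *
np.set_printoptions(precision=4,suppress=True)
o,p,R=pose();print(p,w2m(p),R,o["wrist_force"],o["ft_torque"],o["joint_pos"])
tip=p+R[:,2]*.022  # fingertips
for c in("side","wrist"):
    s=bot.snapshot(c);np.save(c+"10.npy",s,allow_pickle=True)
    print(c,[(np.round(b["rect"],1).tolist(),round(b["confidence"],2)) for b in bot.boxes_of("bar_mid",c)])
    # bar along tool x from grip: +48 / -138, +-6 about a centre 17 mm ahead of tcp
    print(proj(s,[p+R[:,0]*a+R[:,2]*h for a in(.05,-.136) for h in(.011,.023)]).round(1).tolist())
E
```

```text
clock: 18.3
tcp_pos: [0.4845, -0.306, 0.087]
eef_rot: [-0.091, 0.725, 0.676, 0.097]
wrist_force: [-0.5, 5.6, -0.0]
width: 0.114
finger_force: 107.2
clock: 18.8
tcp_pos: [0.486, -0.3081, 0.1507]
eef_rot: [-0.086, 0.725, 0.677, 0.096]
wrist_force: [0.9, 0.3, -1.2]
width: 0.113
finger_force: 107.2
[ 0.486  -0.3081  0.1507] [[ 23.5767  34.1289 150.7366]] [[ 0.0659  0.9976  0.0221]
 [ 0.9644 -0.0694  0.255 ]
 [ 0.2559  0.0045 -0.9667]] [ 0.8946  0.3462 -1.23  ] [-0.2872 -0.0218 -0.0026] [ 0.9685  0.4378 -0.4574  1.5925 -0.0462  1.2664  0.4859]
side []
[[326.5, 127.7], [325.7, 131.5], [351.6, 113.6], [350.8, 117.1]]
wrist [([258.9, 180.6, 287.2, 375.5], 0.72)]
[[277.5, 184.7], [277.5, 178.8], [277.8, 472.2], [277.8, 452.0]]
```

Run:
```python
from h import *
np.set_printoptions(precision=4,suppress=True)
s=np.load("side10.npy",allow_pickle=True).item();f=s["frame"]
m=(f.min(2)>110).astype(np.uint8)*255;m[:,:315]=0;m[:,362:]=0;m[:100]=0;m[185:]=0
n,l,st,_=cv2.connectedComponentsWithStats(m);print(st[1:])
g=f[100:180:4,312:364:4].min(2);print(g)
s=np.load("wrist10.npy",allow_pickle=True).item();f=s["frame"]
for r in range(170,400,15):
    xs=np.nonzero(f[r,245:310].min(1)>100)[0]+245;print(r,xs.min() if len(xs) else 0,xs.max() if len(xs) else 0,len(xs),end=" | ")
```

```text
[[326 126   6   7  20]]
[[ 35  30  24  17  23  20  26  19  24  15  51  48  27]
 [ 33  30  32  19  20  24  17  26  20  32  34  22  34]
 [ 35  31  36  24  23  16  26  15  25  23  22  30  31]
 [ 34  33  38  37  28  18  25  26  29  23  28  31  33]
 [ 35  37  36  34  30  38  66  20  27  57  66  32  29]
 [ 27  36  45  43  52  10  80  29  69  64  37  30  28]
 [ 27  43  55  31  86  59  52  63  50  29  31  31  32]
 [ 32  25  30  42 128 103  58  32  30  31  36  34  28]
 [ 29  27  26  88 109  34  28  30  31  30  28  31  34]
 [ 30  34  29  30  28  31  26  28  30  32  35  31  29]
 [ 33  37  38  37  30  29  29  28  29  31  32  30  40]
 [ 34  37  41  41  41  56  27  33  31  31  31  29  34]
 [ 33  31  32  40  62  33  28  40  61  31  33  54  42]
 [ 29  36  37  63  35  52  54  62  40  61  64  51  28]
 [ 27  34  61  39  62  62  59  46  65  62  56  28  37]
 [ 27  61  26  49  58  62  50  54  63  62  29  28  40]
 [ 64  30  40  58  60  38  50  61  63  28  31  26  31]
 [ 42  33  61  63  48  25  49  62  29  65  44  28  24]
 [ 45  59  48  44  24  60  60  38  26  72  45  30  27]
 [ 46  42  39  45  63  55  44  33  21  30  36  31  32]]
170 0 0 0 | 185 261 286 26 | 200 262 291 30 | 215 262 309 33 | 230 262 290 29 | 245 263 290 28 | 260 254 299 37 | 275 252 301 37 | 290 250 304 39 | 305 268 285 17 | 320 267 286 19 | 335 269 275 7 | 350 271 274 4 | 365 270 274 5 | 380 0 0 0 | 395 0 0 0 |
```

The bar is held: its end in the side image is at (326,127) as predicted, in line with the tool, and the cavity is empty. I'll level it and carry it over the tray.

```bash
python3 -m inch '[{"tx":-0.003,"ty":0.02,"tz":0.03,"ax":0,"ay":0,"az":0},{"tx":-0.008,"ty":0.055,"tz":0.05,"ax":0,"ay":0,"az":0},{"tx":-0.013,"ty":0.095,"tz":0.07,"ax":-4,"ay":0.3,"az":-1},{"tx":-0.018,"ty":0.135,"tz":0.07,"ax":-8,"ay":0.6,"az":-2},{"tx":-0.023,"ty":0.175,"tz":0.07,"ax":-12,"ay":0.85,"az":-2.8}]' && python3 -m inch '[{"tx":-0.005,"ty":0.04,"tz":0,"ax":-3,"ay":0.2,"az":0},{"tx":-0.01,"ty":0.08,"tz":0,"ax":-3,"ay":0.2,"az":0},{"tx":-0.015,"ty":0.12,"tz":0,"ax":-3,"ay":0.2,"az":0},{"tx":-0.02,"ty":0.16,"tz":0,"ax":-3,"ay":0.2,"az":0},{"tx":-0.025,"ty":0.2,"tz":0,"ax":-3,"ay":0.2,"az":0}]' && python3 -m inch '[{"tx":-0.003,"ty":0.04,"tz":0,"ax":0,"ay":0,"az":0},{"tx":-0.006,"ty":0.08,"tz":0,"ax":0,"ay":0,"az":0},{"tx":-0.008,"ty":0.12,"tz":0,"ax":0,"ay":0,"az":0},{"tx":-0.008,"ty":0.133,"tz":0,"ax":0,"ay":0,"az":0},{"tx":-0.008,"ty":0.133,"tz":0,"ax":0,"ay":0,"az":0}]' && python3 -m inch '[{"tx":0,"ty":0,"tz":0,"ax":0,"ay":0,"az":0},{"tx":0,"ty":0,"tz":0,"ax":0,"ay":0,"az":0}]'
python3 - <<'E'
from h import *
np.set_printoptions(precision=4,suppress=True)
o,p,R=pose();print(p,R,o["wrist_force"],o["ft_torque"],o["joint_pos"])
s=bot.snapshot("wrist");np.save("w11.npy",s,allow_pickle=True);cv2.imwrite("pics/w11.png",s["frame"])
for n in("bar_tray","bar_b_mid","bar_c_mid"):print(n,[(np.round(b["rect"],1).tolist(),round(b["confidence"],2)) for b in bot.boxes_of(n,"wrist")])
f=s["frame"].astype(int);b,g,r=f[...,0],f[...,1],f[...,2]
m=(((r-b)<40)&(f.min(2)>110)).astype(np.uint8)*255
n,l,st,_=cv2.connectedComponentsWithStats(m);print(st[1:][st[1:,4]>300])
c,yaw=np.array([.4544,.2464]),np.radians(-6.75);A=np.array([[np.cos(yaw),-np.sin(yaw)],[np.sin(yaw),np.cos(yaw)]])
q=np.array([[-62,109],[62,109],[62,-109],[-62,-109]])/1000@A.T+c
print("pred rim corners",proj(s,np.c_[q,np.full(4,.014)]).round(1).tolist())
s=bot.snapshot("side");print("held?",[(np.round(b["rect"],1).tolist(),round(b["confidence"],2)) for b in bot.boxes_of("bar_mid","side")])
E
```

```text
clock: 19.5
tcp_pos: [0.461, -0.1308, 0.2169]
eef_rot: [-0.014, 0.748, 0.664, 0.021]
wrist_force: [-0.1, 1.1, -1.8]
width: 0.116
finger_force: 107.4
clock: 20.0
tcp_pos: [0.4355, 0.0693, 0.2164]
eef_rot: [0.003, 0.747, 0.664, 0.002]
wrist_force: [0.6, 0.5, -2.4]
width: 0.113
finger_force: 107.4
clock: 20.5
tcp_pos: [0.4274, 0.2032, 0.2164]
eef_rot: [0.002, 0.746, 0.666, 0.002]
wrist_force: [0.4, -1.2, -2.4]
width: 0.115
finger_force: 107.4
clock: 20.7
tcp_pos: [0.4285, 0.1995, 0.2165]
eef_rot: [0.003, 0.748, 0.664, 0.002]
wrist_force: [0.5, 1.2, -2.9]
width: 0.113
finger_force: 107.4
[0.4285 0.1995 0.2165] [[ 0.1191  0.9929  0.0066]
 [ 0.9929 -0.1191 -0.0013]
 [-0.0005  0.0067 -1.    ]] [ 0.4586  1.1718 -2.8933] [ 0.1347 -0.0067  0.0482] [ 0.4003  0.0903 -0.9628  1.8583  0.0836  1.2278 -0.7077]
bar_tray [([229.6, 16.9, 365.7, 237.9], 0.64)]
bar_b_mid [([305.5, 47.1, 327.2, 224.2], 0.73)]
bar_c_mid []
[[  479     0    81    34  2306]
 [  230    18   136   270 26612]
 [  467   146    93   274 19695]
 [    0   238    98   134  4576]
 [    0   284    70   115  3875]]
pred rim corners [[228.5, 20.6], [362.1, 20.5], [345.9, 236.6], [238.5, 237.2]]
held? [([306.5, 128.5, 367.9, 187.0], 0.75), ([253.7, 186.3, 305.0, 236.1], 0.59)]
```

Run:
```python
from h import *
np.set_printoptions(precision=4,suppress=True)
s=np.load("w11.npy",allow_pickle=True).item();o,p,R=pose()
yaw=np.radians(-6.75);A=np.array([[np.cos(yaw),-np.sin(yaw)],[np.sin(yaw),np.cos(yaw)]])
bb=w(s,[(316.3,135.6)],.014)[0,:2];print("bar_b",bb,"tray centre by bar_b",bb-A@[.022,0],"space by bar_b",bb-A@[.046,0])
c=np.array([.4544,.2464])
d=w(s,[((229.9+365.8)/2,127.5)],.014)[0,:2]-w(s,[((228.5+362.1)/2,128.8)],.014)[0,:2];print("rect shift",d,"centre",c+d,"space",c+d+A@[-.024,0])
# held bar: bright columns per row, with the tool-frame prediction of its ends
f=s["frame"].astype(int)
print("pred held bar",proj(s,[p+R[:,0]*a+R[:,1]*b+R[:,2]*.011 for a in(.05,-.05) for b in(-.008,.008)]).round(1).tolist())
for r in range(150,300,10):print(r,f[r,256:302:3].min(1).tolist())
```

```text
bar_b [0.4783 0.2485] tray centre by bar_b [0.4564 0.2511] space by bar_b [0.4326 0.2539]
rect shift [0.0027 0.001 ] centre [0.4571 0.2474] space [0.4333 0.2502]
pred held bar [[256.2, 181.7], [292.0, 181.6], [260.5, 359.1], [289.5, 359.0]]
150 [189, 192, 191, 191, 192, 194, 190, 190, 192, 194, 194, 195, 192, 191, 189, 192]
160 [189, 190, 189, 190, 191, 192, 189, 188, 191, 192, 192, 193, 190, 190, 189, 190]
170 [187, 189, 187, 187, 190, 190, 188, 187, 189, 191, 191, 192, 189, 189, 188, 188]
180 [185, 186, 186, 188, 188, 189, 187, 188, 189, 191, 191, 190, 187, 187, 188, 188]
190 [183, 141, 115, 123, 130, 126, 130, 136, 140, 142, 138, 137, 186, 186, 187, 186]
200 [182, 152, 113, 130, 159, 187, 194, 189, 184, 180, 176, 168, 183, 185, 187, 186]
210 [183, 121, 111, 128, 157, 185, 191, 187, 183, 179, 175, 164, 182, 183, 186, 183]
220 [182, 153, 108, 128, 158, 187, 191, 185, 180, 174, 171, 158, 181, 182, 184, 182]
230 [164, 108, 108, 129, 157, 184, 188, 184, 180, 176, 171, 156, 157, 159, 160, 158]
240 [53, 66, 107, 126, 153, 184, 187, 183, 179, 174, 169, 149, 53, 63, 70, 72]
250 [52, 60, 107, 124, 150, 182, 185, 180, 176, 172, 169, 143, 53, 53, 54, 54]
260 [97, 97, 98, 44, 142, 182, 188, 182, 177, 173, 151, 47, 98, 98, 99, 65]
270 [95, 95, 90, 37, 143, 184, 184, 179, 174, 167, 85, 41, 93, 96, 96, 94]
280 [93, 94, 70, 34, 136, 181, 183, 178, 171, 105, 87, 37, 79, 94, 94, 95]
290 [93, 96, 44, 32, 88, 107, 106, 106, 104, 104, 80, 33, 49, 94, 94, 94]
```

Run:
```python
from h import *
from scipy.optimize import least_squares
np.set_printoptions(precision=4,suppress=True)
s=np.load("w11.npy",allow_pickle=True).item();o,p,R=pose()
f=cv2.GaussianBlur(s["frame"],(3,3),0).astype(float).mean(2)
def edge(v,i0,sgn):  # subpixel steepest step
    g=np.diff(v)*sgn;i=g[1:-1].argmax()+1;d=g[i-1]-2*g[i]+g[i+1];return i0+i+.5+(0.5*(g[i-1]-g[i+1])/d if d else 0)
for r in(193,203,213,223,233,245):print(r,"L",round(edge(f[r,250:268],250,-1 if r<235 else 1),2),"R",round(edge(f[r,282:300],282,1 if r<235 else -1),2))
for c in(266,272,278,284):print(c,"bottom edge row",round(edge(f[178:194,c],178,-1),2),"top edge row",round(edge(f[190:206,c],190,1),2))
S=bot.snapshot("side");cv2.imwrite("pics/s12.png",S["frame"])
for t in(-8,-4,0,4,8):
    ax=Ro.from_rotvec(np.radians(t)*R[:,1]*-1).as_matrix()@R  # t>0: +y end up
    P=[p+R[:,2]*.017+ax[:,0]*a+ax[:,2]*h+R[:,1]*b for a in(.049,-.137) for h in(-.006,.006) for b in(-.008,.008)]
    q=proj(S,P);print(t,"side box",q.min(0).round(1),q.max(0).round(1),"wrist end top/bottom",proj(s,[P[0],P[1],P[2],P[3]]).round(1).tolist())
```

```text
193 L 259.12 R 290.61
203 L 259.17 R 291.32
213 L 259.19 R 291.26
223 L 259.19 R 290.93
233 L 254.18 R 291.68
245 L 260.56 R 289.69
266 bottom edge row 183.2 top edge row 193.55
272 bottom edge row 182.89 top edge row 190.82
278 bottom edge row 182.53 top edge row 189.93
284 bottom edge row 182.52 top edge row 179.5
-8 side box [253.8 188.6] [305.2 231.9] wrist end top/bottom [[255.3, 190.6], [292.6, 190.5], [256.9, 180.5], [291.4, 180.4]]
-4 side box [253.8 185.5] [305.5 233. ] wrist end top/bottom [[255.8, 186.9], [292.3, 186.8], [257.4, 179.0], [291.1, 178.9]]
0 side box [253.8 182.5] [305.6 234. ] wrist end top/bottom [[256.3, 183.9], [291.9, 183.8], [257.8, 178.0], [290.8, 178.0]]
4 side box [253.8 179.7] [305.6 235. ] wrist end top/bottom [[256.7, 181.5], [291.6, 181.4], [258.2, 177.6], [290.5, 177.5]]
8 side box [253.8 176.9] [305.6 235.8] wrist end top/bottom [[257.2, 179.7], [291.3, 179.6], [258.7, 177.7], [290.2, 177.6]]
```

The held bar measures level: the silhouette width gives its depth, and its centre is about 46 mm behind the TCP. The tray space is at about (0.433, 0.2515). I'll move over it and descend gently.

```bash
python3 -m inch '[{"tx":0.003,"ty":0.03,"tz":0,"ax":0,"ay":0,"az":0},{"tx":0.006,"ty":0.06,"tz":-0.02,"ax":0,"ay":0,"az":0},{"tx":0.01,"ty":0.098,"tz":-0.05,"ax":0,"ay":0,"az":0},{"tx":0.01,"ty":0.098,"tz":-0.09,"ax":0,"ay":0,"az":0},{"tx":0.01,"ty":0.098,"tz":-0.13,"ax":0,"ay":0,"az":0}]' && python3 -m inch '[{"tx":0,"ty":0,"tz":-0.02,"ax":0,"ay":0,"az":0},{"tx":0,"ty":0,"tz":-0.035,"ax":0,"ay":0,"az":0},{"tx":0,"ty":0,"tz":-0.035,"ax":0,"ay":0,"az":0},{"tx":0,"ty":0,"tz":-0.035,"ax":0,"ay":0,"az":0}]'
python3 - <<'E'
from h import *
np.set_printoptions(precision=4,suppress=True)
o,p,R=pose();print(p,R,o["wrist_force"],o["ft_torque"])
s=bot.snapshot("wrist");cv2.imwrite("pics/w13.png",s["frame"])
for n in("bar_tray","bar_b_mid"):print(n,[(np.round(b["rect"],1).tolist(),round(b["confidence"],2)) for b in bot.boxes_of(n,"wrist")])
s=bot.snapshot("top")
for n in("bar_tray","bar_b_mid"):print(n,[(np.round(b["rect"],1).tolist(),round(b["confidence"],2)) for b in bot.boxes_of(n,"top")])
E
```

```text
clock: 21.55
tcp_pos: [0.4381, 0.3003, 0.0856]
eef_rot: [0.002, 0.747, 0.665, 0.003]
wrist_force: [1.0, 0.2, -2.5]
width: 0.114
finger_force: 107.4
clock: 21.95
tcp_pos: [0.4389, 0.2992, 0.0528]
eef_rot: [0.003, 0.748, 0.664, 0.003]
wrist_force: [0.5, -0.3, -2.0]
width: 0.117
finger_force: 107.5
[0.4389 0.2992 0.0528] [[ 0.1176  0.993   0.0081]
 [ 0.9931 -0.1176  0.    ]
 [ 0.001   0.0081 -1.    ]] [ 0.4879 -0.3018 -2.0104] [ 0.1667  0.0088 -0.0004]
bar_tray []
bar_b_mid [([330.7, 183.9, 365.8, 313.3], 0.88)]
bar_tray [([190.5, 200.1, 256.0, 238.2], 0.97)]
bar_b_mid [([219.6, 215.6, 250.4, 221.4], 0.46)]
```

Run:
```python
from h import *
np.set_printoptions(precision=4,suppress=True)
s=bot.snapshot("wrist");o,p,R=pose()
print("bar_b far end / edges",w(s,[(348,184),(331,250),(366,250)],.014))
f=s["frame"].astype(int).min(2)
print("row profile 150",f[150,150:460:6].tolist());print("row 250",f[250,150:460:6].tolist());print("col 300",f[60:260:5,300].tolist(),"col 275",f[60:260:5,275].tolist())
c=np.array([.4571,.249]);yaw=np.radians(-6.75);A=np.array([[np.cos(yaw),-np.sin(yaw)],[np.sin(yaw),np.cos(yaw)]])
q=np.array([[-62,109],[62,109],[-60,107],[60,107],[14,93],[-60,50]])/1000@A.T+c;print(proj(s,np.c_[q,[.014]*6]).round(1).tolist())
```

```text
bar_b far end / edges [[0.4838 0.3369 0.014 ]
 [0.4721 0.2985 0.014 ]
 [0.4925 0.2959 0.014 ]]
row profile 150 [56, 56, 55, 55, 59, 63, 63, 60, 61, 122, 127, 128, 131, 128, 128, 130, 129, 130, 131, 133, 133, 133, 134, 135, 135, 142, 138, 138, 138, 138, 139, 140, 140, 141, 141, 141, 146, 145, 146, 146, 146, 147, 148, 149, 149, 148, 149, 149, 47, 53, 55, 51]
row 250 [51, 51, 52, 53, 57, 59, 59, 62, 63, 65, 158, 85, 161, 165, 163, 162, 160, 165, 102, 105, 158, 163, 154, 145, 165, 165, 163, 161, 160, 161, 163, 83, 119, 174, 166, 153, 161, 71, 99, 173, 160, 152, 164, 71, 84, 151, 59, 54, 55, 49, 45, 44]
col 300 [57, 56, 53, 52, 51, 52, 53, 51, 48, 47, 47, 51, 53, 58, 59, 59, 60, 64, 142, 143, 162, 170, 170, 170, 170, 170, 169, 170, 168, 169, 168, 167, 168, 167, 167, 166, 165, 165, 165, 154] col 275 [54, 53, 54, 56, 60, 59, 57, 57, 61, 59, 59, 60, 58, 60, 64, 65, 64, 68, 134, 126, 102, 170, 168, 168, 170, 90, 112, 174, 173, 170, 169, 170, 169, 169, 168, 167, 166, 165, 164, 164]
[[201.3, 149.7], [437.5, 149.2], [205.4, 153.6], [433.1, 153.0], [344.4, 179.3], [212.7, 252.0]]
```

The rim and bar_b match the model and the end clearances are about 13 mm. I'll do the final descent with force checks.

```bash
python3 -m inch '[{"tx":0,"ty":0,"tz":-0.01,"ax":0,"ay":0,"az":0},{"tx":0,"ty":0,"tz":-0.018,"ax":0,"ay":0,"az":0},{"tx":0,"ty":0,"tz":-0.022,"ax":0,"ay":0,"az":0},{"tx":0,"ty":0,"tz":-0.022,"ax":0,"ay":0,"az":0}]'; python3 -m inch '[{"tx":0,"ty":0,"tz":-0.001,"ax":0,"ay":0,"az":0},{"tx":0,"ty":0,"tz":-0.002,"ax":0,"ay":0,"az":0},{"tx":0,"ty":0,"tz":-0.002,"ax":0,"ay":0,"az":0}]'; python3 -c '
from h import *
o,p,R=pose();print(p,o["wrist_force"],o["ft_torque"])'
```

```text
clock: 22.7
tcp_pos: [0.4382, 0.2987, 0.031]
eef_rot: [0.004, 0.747, 0.664, 0.002]
wrist_force: [-9.6, -9.0, 30.2]
width: 0.115
finger_force: 116.0
clock: 23.0
tcp_pos: [0.4382, 0.2987, 0.0307]
eef_rot: [0.004, 0.747, 0.664, 0.001]
wrist_force: [-17.2, -16.8, 52.9]
width: 0.115
finger_force: 121.3
[0.43817234 0.29871694 0.03067151] [-17.22269735 -16.78148996  52.85262042] [-3.5147542   3.6654702  -0.07162908]
```

The bar is on the floor of the tray and I pressed too hard. The load passes through the tool axis, so the bar lies flat. I'll relieve the pressure.

```bash
python3 -m inch '[{"tx":0,"ty":0,"tz":0.002,"ax":0,"ay":0,"az":0},{"tx":0,"ty":0,"tz":0.004,"ax":0,"ay":0,"az":0},{"tx":0,"ty":0,"tz":0.004,"ax":0,"ay":0,"az":0}]'
python3 - <<'E'
from h import *
np.set_printoptions(precision=4,suppress=True)
o,p,R=pose();print(p,R,o["wrist_force"],o["ft_torque"])
s=bot.snapshot("side");print([(np.round(b["rect"],1).tolist(),round(b["confidence"],2)) for n in("bar_tray","bar_b_mid") for b in bot.boxes_of(n,"side")])
yaw=np.radians(-6.75);A=np.array([[np.cos(yaw),-np.sin(yaw)],[np.sin(yaw),np.cos(yaw)]])
c=np.array([.433,.2515])
for z in(.002,.014):print("pred bar ends",proj(s,np.c_[np.array([[8,93],[-8,93],[8,-93],[-8,-93]])/1000@A.T+c,[z]*4]).round(1).tolist())
w_=bot.snapshot("wrist");f=w_["frame"].astype(int).min(2)
print("wrist col 275",f[150:230:3,275].tolist(),"row 215",f[215,240:310:3].tolist())
print("pred far end bottom/top",proj(w_,[np.r_[A@[0,.093]+c,z] for z in(.002,.014)]).round(1).tolist(),proj(w_,[np.r_[A@[x,.07]+c,.002] for x in(-.008,.008)]).round(1).tolist())
E
```

```text
clock: 23.3
tcp_pos: [0.4383, 0.2988, 0.0316]
eef_rot: [0.003, 0.747, 0.664, 0.002]
wrist_force: [-0.2, -1.5, -0.7]
width: 0.114
finger_force: 107.9
[0.4383 0.2988 0.0316] [[ 0.1173  0.9931  0.0071]
 [ 0.9931 -0.1173 -0.0007]
 [ 0.0001  0.0072 -1.    ]] [-0.1708 -1.4825 -0.7071] [ 0.0008 -0.0599 -0.0605]
[([202.4, 247.4, 297.9, 326.9], 0.74), ([234.8, 261.2, 280.8, 315.4], 0.37), ([218.4, 252.8, 267.9, 304.7], 0.7), ([203.9, 247.6, 293.7, 325.7], 0.21)]
pred bar ends [[232.8, 312.6], [238.1, 315.8], [278.0, 263.2], [283.1, 265.9]]
pred bar ends [[232.5, 309.5], [237.9, 312.8], [278.0, 260.1], [283.2, 262.8]]
wrist col 275 [67, 73, 147, 172, 121, 102, 119, 169, 168, 169, 169, 124, 92, 101, 154, 173, 173, 170, 170, 169, 168, 168, 169, 168, 169, 168, 166] row 215 [167, 164, 168, 168, 168, 166, 165, 90, 110, 127, 162, 171, 166, 164, 160, 154, 150, 155, 169, 168, 170, 166, 167, 170]
pred far end bottom/top [[274.8, 183.6], [274.8, 189.6]] [[259.9, 225.6], [289.8, 225.5]]
```

The bar's end face is at rows 183–190 in the wrist view, exactly as predicted for flat on the floor. The near end also matches in the side view. Now I'll release and rise.

```bash
python3 -m inch '[{"tx":0,"ty":0,"tz":0,"ax":0,"ay":0,"az":0},{"tx":0,"ty":0,"tz":0,"ax":0,"ay":0,"az":0},{"tx":0,"ty":0,"tz":0,"ax":0,"ay":0,"az":0}]' 0.3 && python3 -m inch '[{"tx":0,"ty":0,"tz":0.01,"ax":0,"ay":0,"az":0},{"tx":0,"ty":0,"tz":0.03,"ax":0,"ay":0,"az":0},{"tx":0,"ty":0,"tz":0.07,"ax":0,"ay":0,"az":0},{"tx":0,"ty":0,"tz":0.11,"ax":0,"ay":0,"az":0},{"tx":0,"ty":0,"tz":0.15,"ax":0,"ay":0,"az":0}]' && python3 -m inch '[{"tx":0,"ty":-0.03,"tz":0.03,"ax":0,"ay":0,"az":0},{"tx":0,"ty":-0.07,"tz":0.04,"ax":0,"ay":0,"az":0},{"tx":0,"ty":-0.1,"tz":0.04,"ax":0,"ay":0,"az":0},{"tx":0,"ty":-0.1,"tz":0.04,"ax":0,"ay":0,"az":0},{"tx":0,"ty":-0.1,"tz":0.04,"ax":0,"ay":0,"az":0}]'
python3 - <<'E'
from h import *
np.set_printoptions(precision=4,suppress=True)
o,p,R=pose();print(p,o["wrist_force"],o["width"])
s=bot.snapshot("wrist")
for b in bot.boxes_of("bar_b_mid","wrist"):
    l,t,r,q=b["rect"];print(np.round(b["rect"],1),round(b["confidence"],2),"world centre",w(s,[((l+r)/2,(t+q)/2)],.014)[0])
S=bot.snapshot("side")
for n in("bar_b_mid","lever_grip","pliers","tweezers","cot_jar"):print(n,[(np.round(b["rect"],1).tolist(),round(b["confidence"],2)) for b in bot.boxes_of(n,"side")])
f=s["frame"].astype(int).min(2);yaw=np.radians(-6.75);A=np.array([[np.cos(yaw),-np.sin(yaw)],[np.sin(yaw),np.cos(yaw)]]);c=np.array([.433,.2515])
P=proj(s,[np.r_[A@[x,y]+c,.002] for x,y in((-.008,.093),(.008,.093),(-.008,-.093),(.008,-.093))]).round(1);print("pred",P.tolist())
u=int(P[:,0].mean());print("col",u,f[int(P[0,1])-10:int(P[0,1])+14:2,u].tolist())
for r in(80,140,200):print(r,f[r,u-24:u+25:2].tolist())
E
```

```text
clock: 23.8
tcp_pos: [0.4384, 0.2989, 0.0319]
eef_rot: [0.003, 0.747, 0.664, 0.002]
wrist_force: [-0.5, -0.2, 0.4]
width: 0.303
finger_force: 0.0
clock: 24.3
tcp_pos: [0.438, 0.299, 0.1842]
eef_rot: [0.003, 0.747, 0.665, 0.003]
wrist_force: [0.3, 0.3, -0.2]
width: 0.302
finger_force: 0.0
clock: 24.8
tcp_pos: [0.4385, 0.1985, 0.2226]
eef_rot: [0.003, 0.748, 0.664, 0.003]
wrist_force: [0.5, -0.0, -0.7]
width: 0.303
finger_force: 0.0
[0.4385 0.1985 0.2226] [ 0.5305 -0.0014 -0.6982] 0.3026284614459738
[298.   46.7 312.3 225.8] 0.91 world centre [0.4776 0.2477 0.014 ]
bar_b_mid [([218.6, 252.8, 269.8, 306.9], 0.87), ([303.2, 125.8, 368.7, 189.5], 0.18)]
lever_grip [([291.4, 191.0, 349.2, 222.0], 0.63)]
pliers [([289.5, 135.8, 306.9, 161.0], 0.43), ([235.3, 264.2, 283.2, 318.0], 0.21)]
tweezers [([197.6, 343.8, 249.1, 364.5], 0.58)]
cot_jar [([289.7, 137.7, 306.9, 161.6], 0.74), ([284.6, 148.4, 292.5, 175.7], 0.6)]
pred [[253.6, 41.2], [269.7, 41.2], [257.7, 216.9], [271.2, 216.8]]
col 263 [130, 187, 195, 196, 190, 184, 192, 192, 192, 192, 193, 192]
80 [196, 195, 195, 195, 196, 195, 196, 194, 138, 168, 181, 186, 193, 197, 163, 140, 196, 196, 196, 195, 196, 195, 196, 196, 196]
140 [194, 193, 191, 192, 190, 193, 194, 192, 177, 144, 172, 178, 179, 181, 165, 128, 194, 196, 196, 194, 196, 194, 193, 193, 192]
200 [183, 183, 188, 185, 183, 183, 184, 183, 188, 155, 164, 170, 171, 173, 171, 126, 177, 187, 190, 188, 190, 185, 185, 186, 186]
```

The bar lies along the predicted line in the tray, and bar_b, the lever and the bystanders are where they were. Handing in.

```bash
python3 -c '
from rig import bot
print(bot.sign_off())'
```

```text
the job is handed in; nothing more can be done
None
```

The solder bar was levered loose, the pry bar put back down on the bench, and the bar laid flat in the tray beside the other two. The job was handed in at about 25 s; while setting the bar down I briefly pressed it onto the tray floor with about 53 N on the wrist sensor.

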